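# Tighten the clamp nut of a drilling jig between its side walls

## Task

With the larger of the two open-end wrenches, tighten the big hex nut in the middle of the green-walled drilling jig: turn it clockwise, seen from above, until it is fully home. The two side walls leave the handle only a short swing, so it takes more than one stroke. Then lay the wrench back across the two rails of its wooden rack and let go.

Things in the scene. Friction and masses are not known exactly. Their poses are not given: they have to be found in the camera images.
- clamp_nut (a joint): Big steel hex nut, 55 mm across flats, 28 mm tall. Value: rad turned clockwise from above; starts at 0 to 0.25, fully home at 2.1 (hard stop); stiff, about 0.35 N m, stays put. The wrench goes on at a yaw relative to the jig of 0.68 minus this value, plus any multiple of 1.047, within 0.17 rad; then it has 0.24 rad of play either way before it turns the nut.
- jig: Fixed steel jig with green side walls. Origin under the nut's axis at bench height, z up, x away from robot. Base top at z 12 mm, nut z 49 to 77, stud (28 mm thick) to 86. Walls: inner faces at y -155 and +155, x -185 to +65, tops z 100. With the wrench on the nut its handle points to -x (relative yaw 0) and can swing 0.82 rad either way before its end meets a wall.
- wrench_grip (a point): Larger open-end wrench, 61 mm jaw (the other's is 32), lying jaw away from robot. Point: where to grip, mid-handle, half-way up; x to the jaw, z up. Handle 20 wide, 24 mm tall, ends 92 mm behind; jaw centre (over the nut's axis) 112 ahead; head 92 wide. Jaw sits over the nut from above, 3 mm play a side, 7 lengthwise, flared. Point z: 61 mm when fully down, clear of the nut above 110. 0.3-0.6 kg.
- rack: Fixed wooden rack, board 290 x 250 mm, 12 thick. Origin at bench height midway between its two rails, z up, x away from robot, along the wrenches. Rails run along y at x -60 and +60 mm, 22 wide, 250 long, tops z 40. The two wrenches lie across them at y -60 and +60, in either order, grip point near x 0 and z 52 mm.

How it is judged:
On the way, in this order (a step that is already met when the one before it is completed fails the run):
1. the larger wrench is fitted on the big nut (horizontal distance between wrench_grip and jig between 0.092 and 0.132 m and z of wrench_grip in the frame of jig below 0.075 m), for 0.2 s.
2. the nut is turned fully home (within about 14 degrees) with the wrench on it (all of step 1 and value of joint clamp_nut above 1.85 rad), for 0.1 s.
At the end, for the whole second after the job is handed in: The nut is home (joint above 1.85 of 2.1 rad) and the larger wrench lies flat across both rails of the rack: its grip point at most 60 mm nearer or 50 mm beyond midway between the rails and within the rack's width (125 mm either side), 42 to 62 mm above the bench, tilted less than 10 degrees (value of joint clamp_nut above 1.85 rad and x of wrench_grip in the frame of rack between -0.06 and 0.05 m and y of wrench_grip in the frame of rack between -0.125 and 0.125 m and z of wrench_grip in the frame of rack between 0.042 and 0.062 m and angle between wrench_grip's own z axis and vertical below 0.17 rad); the robot touches nothing.
It fails at once if the fingers turn the nut directly instead of the wrench (contact force between the fingers and clamp_nut above 3 N).
It also fails if it takes over 64 s, if anything falls off the work surface, if the arm or the gripper's body presses on something with over 40 N, if the wrist force passes 120 N, or if a joint passes its speed limit or range.

## Robot

A 7-joint arm with a two-finger parallel gripper is mounted at the origin on the work surface. World frame = base frame: x ahead of the robot, y to its left, z up, the work surface at z = 0. Lengths are in m, angles in rad, forces in N, time in s.
With the tool pointing down it reaches from about 0.4 to 0.85 m from the base axis. Payload 10.4 kg.
Tool frame: the origin (TCP) lies at the very end of the fingers, on their centre line; the grasp point (between the pads) lies grip_depth behind it (grip_depth is the distance from the TCP to the grasp point, in m); z points along the fingers, y is the direction in which the jaws open and shut (so a half turn about z gives the same grasp; the last joint's range is limited). The gripper opens to 85 mm and grips with 20 to 120 N. Pads are 22 mm wide; open, the fingers measure 114 mm over their backs; the gripper's body (76 mm by 85 mm) begins 54 mm behind the grasp point. The pads swing forward as they close: fully open they stand 13 mm farther back than shut.
Start: joints at [1.122, 0.332, -0.065, 1.46, 0.022, 1.35, -0.088], TCP at [0.258, -0.569, 0.231] pointing down, gripper open.
Joint ranges: [-2.6, 2.6], [-0.5, 2.12], [-1.47, 1.34], [0.16, 2.42], [-1.27, 4.41], [0.06, 2.06], [-2.6, 2.6]. Speed limits (rad/s): [2.22, 2.22, 2.79, 2.79, 3.14, 3.14, 3.14].

## Interface

Orientations are given as [roll, pitch, yaw] about the fixed x, y, z axes, in that order (R = Rz(yaw) Ry(pitch) Rx(roll)).
In Python, from workcell import read_state, capture, calibration, job_done, grip_depth gives the robot as it stands.
- The arm moves only by the tool drive_tool, never from a script. Its argument "rows" is a list of rows, each a list of 3 entries, a list of its own where there are three numbers: the finger opening in cm, from 0 to 8.54, then the shift along the tool's x, y, z in cm, then the turn about the tool's z in rad. A call has 1 to 8 rows; each row shifts and turns the commanded pose from where the row before left it, along the tool's axes as they then stand; what a row does not reach is not made up. A row lasts 1/10 s, in which the tool goes at most 50 mm and 8.59 degrees, less where a joint would pass 70% of its speed; a pose out of reach is approached as far as the arm can. A call is refused whole if a number of a shift passes 5 or a number of a turn 0.15, either way. A call with a gripper value outside its range is refused whole. The fingers move at their own pace and stop on an object; the grip force is fixed at half the most. Time passes only in rows, so rows that do not move let the fingers close. It gives the time, the measured TCP pose, the force and the opening at its end, in the units of the state.
- read_state(): the state, without advancing time (a new reading comes with each control period).
- capture(name): name is "side" or "top"; returns the picture (480x640x3 uint8, red, green, blue); there is no depth.
- calibration(name): a dict with "vertical_fov" (degrees; the focal length in pixels is half the picture's height over the tangent of half this angle, whatever the lens; pixels are square), "cx", "cy" (the principal point, pixels), "rvec" (rotation vector, rad) and "tvec" (3), from world to camera coordinates, as OpenCV has them. Camera axes: x right, y down, z forward; pixel columns grow to the right and rows downward; lengths in m; the calibration is good to about 2 mm. A picture is of the moment at which its call begins. calibration takes no time and is no camera call.
- job_done(): hands the job in, once; it reports no verdict.
The state is a dict: "time_s": time; "joints": joint angles; "qd": joint speeds; "joint_efforts": joint torques, N m; "tool_pos": TCP position; "ee_rot": TCP orientation; "wrist_force": force on the tool from outside, world axes, zero at the start; "torque": the same for the moment, N m; "width": finger opening in m.
Only numpy, scipy, OpenCV 4.12 (cv2) and the standard library are available. Lean on these libraries where they do the work, as an engineer would, in place of code of your own. Each camera call takes 0.05 s, during which the arm holds its last target.

## Working session

There is one attempt and no reset: what is moved stays moved. The work goes in short steps, Python scripts to look and compute and a tool call to move; the robot and the scene stay as the last step left them, time stands still between calls to the robot, and variables do not carry over. Pictures are saved under pics/ and viewed, and the job is handed in when it is done.

Besides the shell and the picture viewer there is one more tool, called after ">>>" as name(argument=value, ...), one argument or row to a line, values as JSON. drive_tool: Moves the arm, as the interface text tells. Its arguments: {"type":"object","properties":{"rows":{"type":"array","items":{"type":"array"}}},"required":["rows"]}

```bash
mkdir -p pics; ls
python3 - <<'E'
from workcell import *
import cv2
print(read_state()); print(grip_depth if not callable(grip_depth) else grip_depth())
for n in("side","top"):
    print(n,calibration(n)); cv2.imwrite(f"pics/{n}0.png",capture(n)[:,:,::-1])
E
```

```text
pics
{'time_s': 0.0, 'joints': array([ 1.12241127,  0.33290525, -0.06466482,  1.46097125,  0.02161167,
        1.34989029, -0.08850263]), 'qd': array([-2.66870327e-04, -6.16294520e-04,  5.91562903e-05, -1.40030720e-04,
        1.27647217e-03, -1.11095340e-03, -9.54820198e-04]), 'joint_efforts': array([ 4.13736634e-04, -6.25432920e+01,  4.97030094e-02, -3.91605628e+01,
        1.63050089e-02,  9.85386840e-03, -1.99942249e-06]), 'tool_pos': array([ 0.25795975, -0.568858  ,  0.23048071]), 'ee_rot': array([-3.14011691e+00,  9.15132707e-05,  4.25773424e-01]), 'wrist_force': array([ 0.12794035, -0.28536708,  0.14445258]), 'torque': array([-0.03728982, -0.02579965,  0.0096786 ]), 'width': 0.08543698853278026}
0.0187
side {'vertical_fov': 56.38466905674588, 'cx': 326.81494750816466, 'cy': 237.35185708747144, 'rvec': array([ 2.21286765, -0.01536169,  0.01960608]), 'tvec': array([-0.53194837,  0.0711563 ,  0.70074709])}
top {'vertical_fov': 51.9022169812074, 'cx': 315.92726920983233, 'cy': 233.76685853591235, 'rvec': array([ 2.17691243, -2.12732596,  0.16336508]), 'tvec': array([0.02911119, 0.54410138, 0.75125708])}
```

View pics/side0.png

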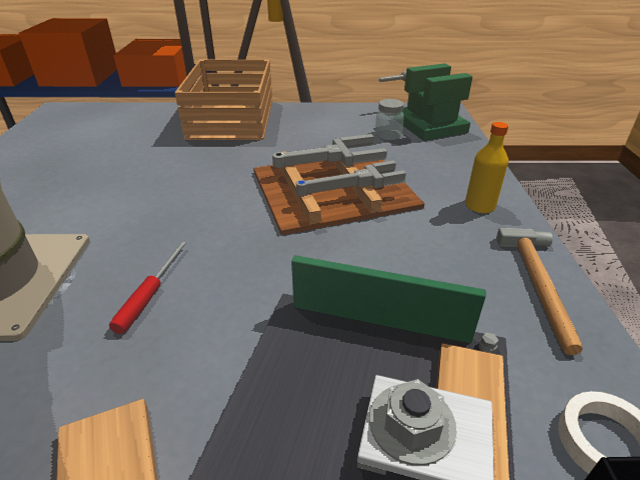

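View pics/top0.png

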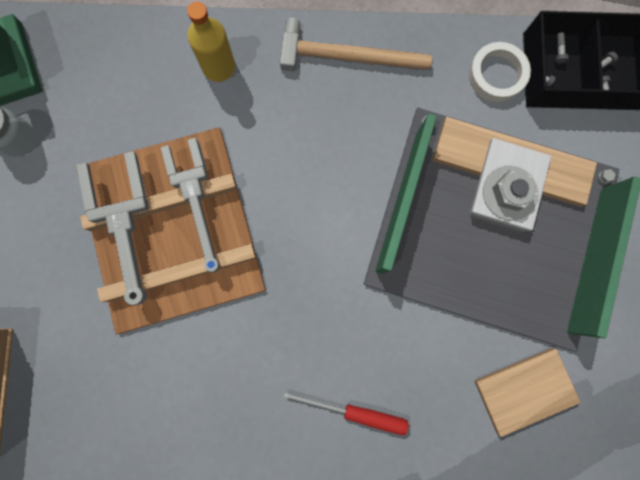

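```bash
cat > h.py <<'E'
import numpy as np, cv2
from workcell import *
def cam(n):
    c=calibration(n); f=240/np.tan(np.radians(c['vertical_fov'])/2)
    K=np.array([[f,0,c['cx']],[0,f,c['cy']],[0,0,1.]])
    return K,cv2.Rodrigues(c['rvec'])[0],c['tvec']
def at(n,uv,z):
    K,R,t=cam(n); d=R.T@np.linalg.solve(K,np.array([uv[0],uv[1],1.])); o=-R.T@t
    return o+d*(z-o[2])/d[2]
def pr(n,p):
    K,R,t=cam(n); q=K@(R@np.asarray(p,float)+t); return q[:2]/q[2]
def zoom(src,box,s,dst):
    im=cv2.imread(src); x0,y0,x1,y1=box
    cv2.imwrite(dst,cv2.resize(im[y0:y1,x0:x1],None,fx=s,fy=s,interpolation=cv2.INTER_CUBIC))
E
python3 - <<'E'
from h import *
zoom("pics/top0.png",(70,120,270,340),2.7,"pics/a.png".replace('a','rk0'))
zoom("pics/top0.png",(360,100,640,350),2.4,"pics/jg0.png")
zoom("pics/side0.png",(250,130,430,240),4,"pics/srk0.png")
zoom("pics/side0.png",(270,250,520,480),2.5,"pics/sjg0.png")
for n in("side","top"):
    K,R,t=cam(n);print(n,-R.T@t)
E
```

```text
side [ 0.51830421 -0.52809788  0.48119866]
top [0.43152987 0.04795643 0.82022139]
```

View pics/rk0.png

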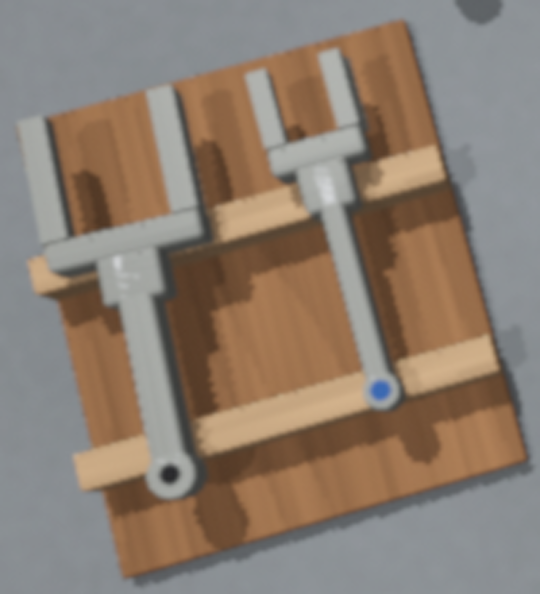

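View pics/jg0.png

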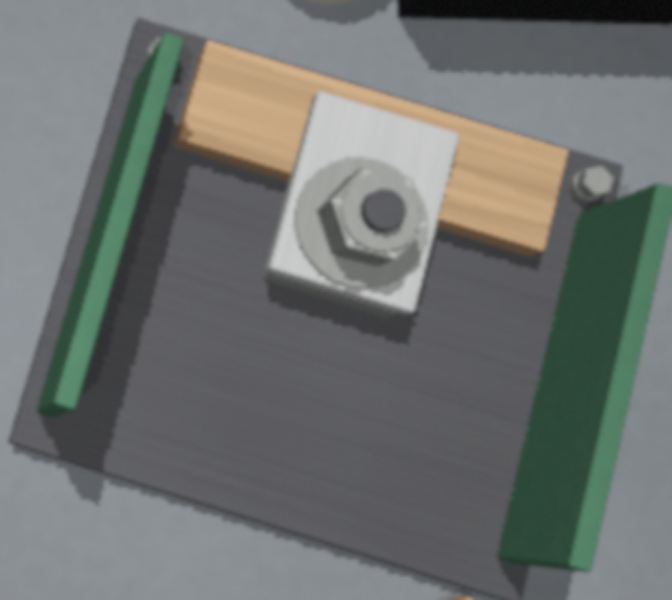

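View pics/srk0.png

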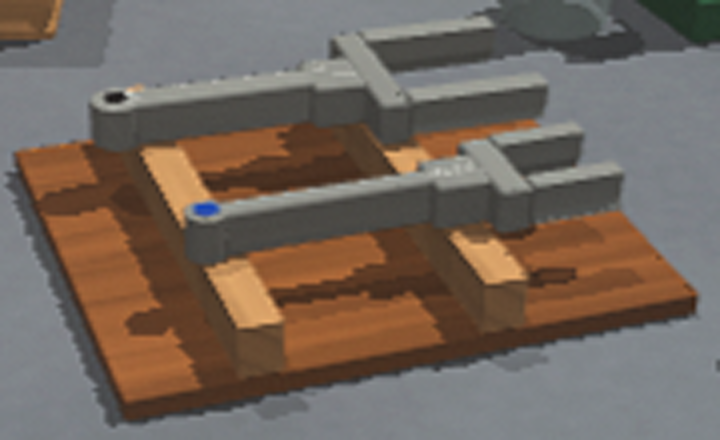

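View pics/sjg0.png

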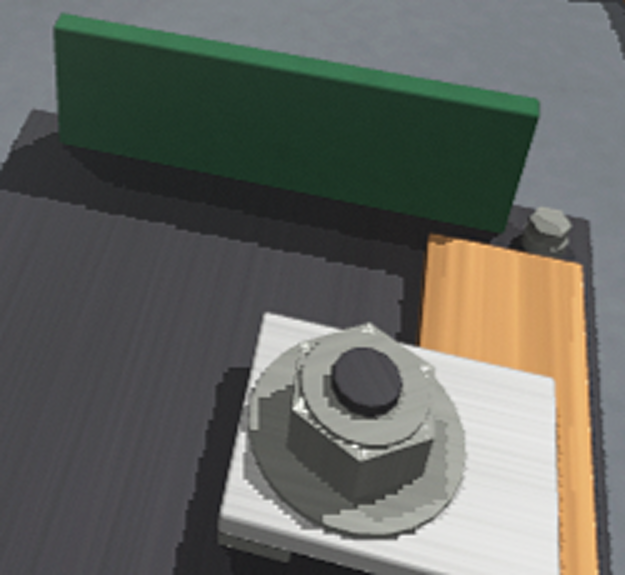

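Run:
```python
from h import *
def T(u,v,z): p=at("top",(70+u/2.7,120+v/2.7),z); return p
def J(u,v,z): return at("top",(360+u/2.4,100+v/2.4),z)
def S(u,v,z): return at("side",(250+u/4,130+v/4),z)
def SJ(u,v,z): return at("side",(270+u/2.5,250+v/2.5),z)
np.set_printoptions(precision=4,suppress=True)
ring=T(170,473,.064); end=T(172,498,.064)
hc=T(140,298,.064)   # handle centre near collar
jl=T(33,118,.064); jr=T(162,87,.064)  # prong tip centres
print("ring",ring,"end",end,"hc",hc,"tips",jl,jr,(jl+jr)/2, np.linalg.norm(jl-jr))
m=(jl+jr)/2; d=m-ring; print("yaw tips-ring",np.arctan2(d[1],d[0]),np.linalg.norm(d)); d=hc-ring;print(np.arctan2(d[1],d[0]))
print("side ring",S(116,97,.064))
# rack corners board top z .012
for c in [(18,120),(405,20),(527,460),(123,578)]: print("rack",T(*c,.012))
# rails' ends top
print("rails far", T(33,275,.04),T(440,165,.04), "near",T(80,470,.04),T(494,355,.04))
print("stud top J",J(384,210,.086),"S",SJ(367,381,.086))
# walls tops: left wall inner top corners
print("Lwall", J(181,38,.1),J(73,406,.1),"outer",J(165,35,.1),J(40,410,.1))
print("Rwall", J(656,187,.1),J(588,568,.1))
print("Rwall inner", J(656,187,.1),J(553,562,.1))
print("S wall far(+y) top inner", SJ(57,33,.1),SJ(538,115,.1))
for c in [(135,18),(620,165),(10,440)]: print("base",J(*c,.012))
```

```text
ring [0.439 0.317 0.064] end [0.4252 0.3149 0.064 ] hc [0.5378 0.3415 0.064 ] tips [0.6421 0.4117 0.064 ] [0.6627 0.3384 0.064 ] [0.6524 0.3751 0.064 ] 0.07620892463823215
yaw tips-ring 0.26549847082301103 0.22117067757577932
0.2428361138176691
side ring [0.4385 0.3169 0.064 ]
rack [0.6551 0.4459 0.012 ]
rack [0.7262 0.209  0.012 ]
rack [0.4521 0.1219 0.012 ]
rack [0.3772 0.3587 0.012 ]
rails far [0.5534 0.4148 0.04  ] [0.626  0.1779 0.04  ] near [0.4398 0.3776 0.04  ] [0.5123 0.141  0.04  ]
stud top J [ 0.6155 -0.2689  0.086 ] S [ 0.6154 -0.2729  0.086 ]
Lwall [ 0.7213 -0.1368  0.1   ] [ 0.4848 -0.068   0.1   ] outer [ 0.723  -0.1266  0.1   ] [ 0.4819 -0.0478  0.1   ]
Rwall [ 0.6311 -0.4354  0.1   ] [ 0.3946 -0.378   0.1   ]
Rwall inner [ 0.6311 -0.4354  0.1   ] [ 0.3977 -0.357   0.1   ]
S wall far(+y) top inner [ 0.485  -0.0751  0.1   ] [ 0.7212 -0.1387  0.1   ]
base [ 0.7708 -0.1265  0.012 ]
base [ 0.6709 -0.4699  0.012 ]
base [ 0.4672 -0.0392  0.012 ]
```

>>> drive_tool(
  rows=[
    [8.5,[2.0,-1.2,0],0],
    [8.5,[4,-2.5,0],0],
    [8.5,[4,-2.5,0],0],
    [8.5,[4,-2.5,0],0],
    [8.5,[4,-2.5,0],0],
    [8.5,[4,-2.5,0],0],
    [8.5,[4,-2.5,0],0],
    [8.5,[4,-2.5,0],0],
  ],
)

```text
time_s: 0.9
tool_pos: [0.4547, -0.2732, 0.2312]
ee_rot: [-3.142, 0.0, 0.426]
wrist_force: [0.1, -0.5, 0.6]
width: 0.0848
```

```bash
cat >> h.py <<'E'
def to(goal,yaw):
    s=read_state(); p=s['tool_pos']; y=s['ee_rot'][2]; d=np.array(goal)-p
    c,sn=np.cos(y),np.sin(y)
    dy=(yaw-y+np.pi)%(2*np.pi)-np.pi
    print("t",round(s['time_s'],2),"pos",p.round(4),"rpy",s['ee_rot'].round(3),"F",s['wrist_force'].round(1),"M",s['torque'].round(2),"w",round(s['width'],4))
    print("tool shift cm",(100*np.array([c*d[0]+sn*d[1],sn*d[0]-c*d[1],-d[2]])).round(2),"world yaw change",round(dy,3),"j",s['joints'].round(2))
E
python3 -c "
from h import *
to([.515,.337,.15],.26)"
```

```text
t 0.9 pos [ 0.4547 -0.2732  0.2312] rpy [-3.142  0.     0.426] F [ 0.1 -0.5  0.6] M [-0.05  0.02 -0.01] w 0.0848
tool shift cm [ 30.69 -53.08   8.12] world yaw change -0.166 j [ 0.74  0.14 -0.31  1.7   0.04  1.31 -0.73]
```

>>> drive_tool(
  rows=[
    [8.5,[2.4,-4.1,0],0],
    [8.5,[2.4,-4.1,0],0],
    [8.5,[2.4,-4.1,0],0],
    [8.5,[2.4,-4.1,0],0],
    [8.5,[2.4,-4.1,0],0],
    [8.5,[2.4,-4.1,0],0],
    [8.5,[2.4,-4.1,0],0],
    [8.5,[2.4,-4.1,0],0],
  ],
)

```text
time_s: 1.7
tool_pos: [0.4932, 0.1048, 0.2313]
ee_rot: [3.141, -0.0, 0.425]
wrist_force: [1.5, -0.1, 0.1]
width: 0.085
```

>>> drive_tool(
  rows=[
    [8.5,[2.4,-4.1,0],0],
    [8.5,[2.4,-4.1,0],0],
    [8.5,[2.4,-4.1,1],0],
    [8.5,[2.0,-3.0,2],0],
    [8.5,[0,0,1],0.1],
    [8.5,[0,0,0],0.066],
    [8.5,[0,0,0],0],
  ],
)

```text
time_s: 2.4
tool_pos: [0.5137, 0.2804, 0.1905]
ee_rot: [3.141, 0.001, 0.259]
wrist_force: [0.6, 0.3, 0.0]
width: 0.0855
```

```bash
python3 -c "
from h import *
to([.515,.337,.033],.26)"
```

```text
t 2.4 pos [0.5137 0.2804 0.1905] rpy [3.141e+00 1.000e-03 2.590e-01] F [0.6 0.3 0. ] M [-0.03 -0.01 -0.03] w 0.0855
tool shift cm [ 1.58 -5.43 15.75] world yaw change 0.001 j [-0.    0.36 -0.71  1.59  0.24  1.28 -2.06]
```

>>> drive_tool(
  rows=[
    [8.5,[1.6,-4.4,0],0],
    [8.5,[0,-1.0,3],0],
    [8.5,[0,0,4],0],
    [8.5,[0,0,3],0],
    [8.5,[0,0,2],0],
    [8.5,[0,0,0],0],
  ],
)

```text
time_s: 3.0
tool_pos: [0.5145, 0.3351, 0.0685]
ee_rot: [3.14, 0.004, 0.261]
wrist_force: [-0.6, 0.0, -0.4]
width: 0.0849
```

```bash
python3 -c "
from h import *
to([.515,.337,.033],.26)
cv2.imwrite('pics/top1.png',capture('top')[:,:,::-1]);cv2.imwrite('pics/side1.png',capture('side')[:,:,::-1])
zoom('pics/side1.png',(230,60,450,240),3.5,'pics/s1z.png')
"
```

```text
t 3.0 pos [0.5145 0.3351 0.0685] rpy [3.14  0.004 0.261] F [-0.6  0.  -0.4] M [-0.02 -0.02  0.03] w 0.0849
tool shift cm [ 0.1  -0.17  3.55] world yaw change -0.001 j [-0.13  0.54 -0.67  1.63  0.37  1.1  -2.22]
```

View pics/s1z.png

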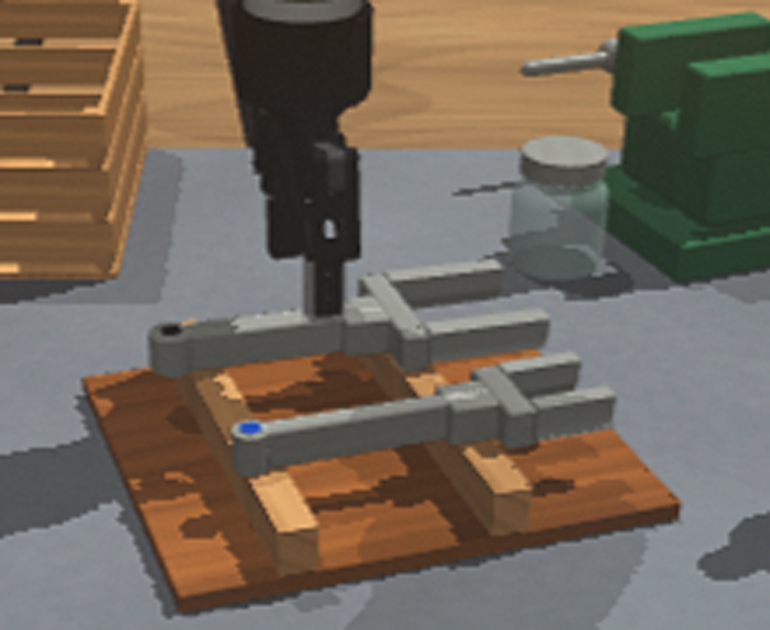

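```bash
python3 -c "
from h import *
c=np.array([.5145,.3351,.0815]);y=np.array([-np.sin(.26),np.cos(.26),0])
for k in(-.05,-.0425,0,.0425): 
  for n,(x0,y0,s) in dict(side=(230,60,3.5)).items():
    print(k,(pr(n,c+k*y)-[x0,y0])*s, pr('top',c+k*y))
"
```

```text
-0.05 [322.65836158 325.61391724] [153.34054288 236.35648843]
-0.0425 [319.1670395 319.9451461] [148.4278631  237.51124814]
0 [300.20012825 289.14905328] [120.50645027 244.07437135]
0.0425 [282.51996679 260.44222345] [ 92.4433392  250.67080171]
```

View pics/top1.png

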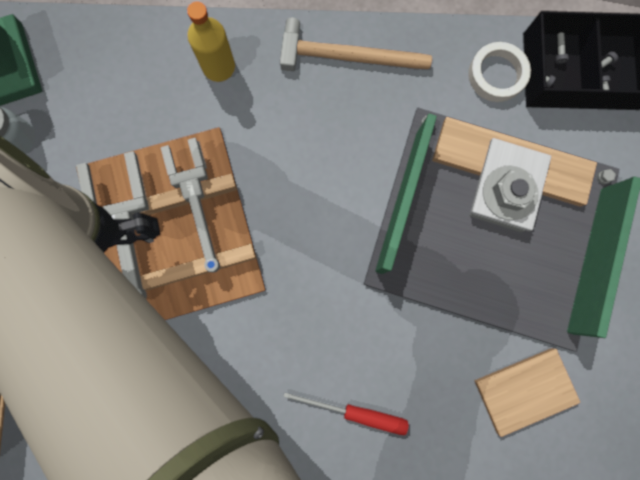

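>>> drive_tool(
  rows=[
    [8.5,[0.1,-0.2,1.5],0],
    [8.5,[0,0,1.5],0],
    [8.5,[0,0,0.5],0],
    [8.5,[0,0,0],0],
  ],
)

```text
time_s: 3.5
tool_pos: [0.5156, 0.3384, 0.0352]
ee_rot: [3.141, 0.002, 0.26]
wrist_force: [-0.3, -1.0, 0.4]
width: 0.0845
```

>>> drive_tool(
  rows=[
    [4,[0,0,0],0],
    [1.0,[0,0,0],0],
    [1.0,[0,0,0],0],
    [1.0,[0,0,0],0],
    [1.0,[0,0,0],0],
    [1.0,[0,0,0],0],
    [1.0,[0,0,0],0],
    [1.0,[0,0,0],0],
  ],
)

```text
time_s: 4.3
tool_pos: [0.5164, 0.3392, 0.0368]
ee_rot: [-3.141, -0.001, 0.26]
wrist_force: [-1.8, -0.9, 5.5]
width: 0.0191
```

```bash
python3 -c "
from h import *
to([.515,.337,.033],.26)"
```

```text
t 4.3 pos [0.5164 0.3392 0.0368] rpy [-3.141e+00 -1.000e-03  2.600e-01] F [-1.8 -0.9  5.5] M [0.03 0.21 0.05] w 0.0191
tool shift cm [-0.19  0.17  0.38] world yaw change 0.0 j [-0.15  0.58 -0.66  1.65  0.4   1.05 -2.24]
```

>>> drive_tool(
  rows=[
    [1.0,[0,0,-1],0],
    [1.0,[0,0,-2],0],
    [1.0,[0,0,-3],0],
    [1.0,[0,0,-3],0],
    [1.0,[0,0,-3],0],
    [1.0,[0,0,-2],0],
    [1.0,[0,0,0],0],
  ],
)

```text
time_s: 5.0
tool_pos: [0.517, 0.3396, 0.1791]
ee_rot: [-3.141, -0.004, 0.26]
wrist_force: [0.3, 0.4, -4.9]
width: 0.0189
```

```bash
python3 -c "
from h import *
to([.515,.0,.18],.26)
cv2.imwrite('pics/side2.png',capture('side')[:,:,::-1])
zoom('pics/side2.png',(230,60,450,240),3.5,'pics/s2z.png')
"
```

```text
t 5.0 pos [0.517  0.3396 0.1791] rpy [-3.141 -0.004  0.26 ] F [ 0.3  0.4 -4.9] M [0.01 0.02 0.03] w 0.0189
tool shift cm [-8.91 32.77 -0.09] world yaw change 0.0 j [-0.11  0.44 -0.72  1.52  0.3   1.29 -2.17]
```

View pics/s2z.png

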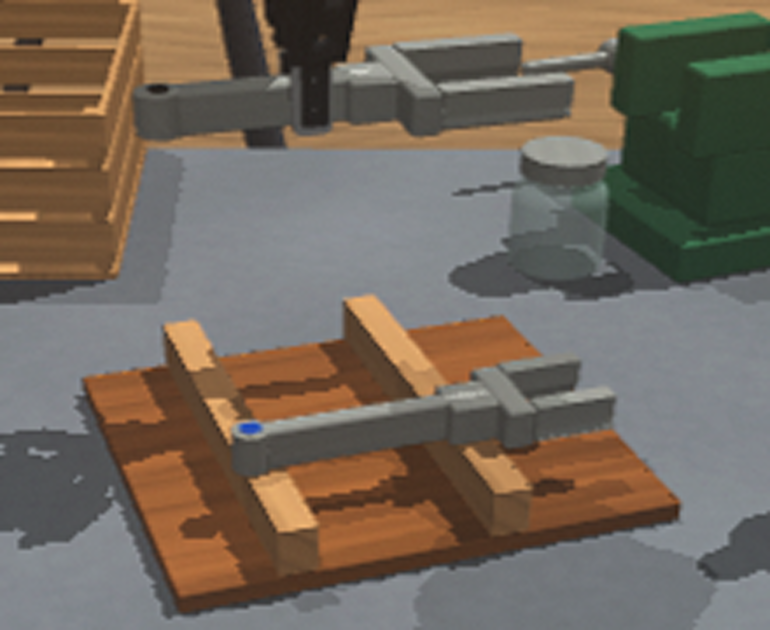

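Run:
```python
from h import *
np.set_printoptions(precision=4,suppress=True)
def SJ(u,v,z): return at("side",(270+u/2.5,250+v/2.5),z)
def J(u,v,z): return at("top",(360+u/2.4,100+v/2.4),z)
for c in [(368,327),(432,370),(432,435),(362,455),(296,408),(303,348)]:
    p=SJ(*c,.075)-[.6155,-.271,0]; a=np.arctan2(p[1],p[0])+.28
    print(p,"r",np.hypot(*p[:2]),"rel ang",a,"mod",a%(np.pi/3))
# ring from side pic 2
p=at("side",(230+157/3.5,60+91/3.5),.206);print("ring",p, p-[.517,.3396,.206],)
d=np.array([.517,.3396])-p[:2];print(np.linalg.norm(d),np.arctan2(d[1],d[0]))
for u,v in((521,40),(572,80),(405,110)): 
    q=at("side",(230+u/3.5,60+v/3.5),.206); e=q-p;print(q,np.hypot(e[0],e[1]),np.arctan2(e[1],e[0]))
zoom("pics/top0.png",(470,135,560,235),6,"pics/nut0.png")
zoom("pics/side0.png",(355,370,465,475),6,"pics/snut0.png")
```

```text
[0.0076 0.0308 0.075 ] r 0.031739859751130015 rel ang 1.6085640129064755 mod 0.5613664617098779
[0.0302 0.0099 0.075 ] r 0.03180335720862146 rel ang 0.5966582179421261 mod 0.5966582179421261
[ 0.0238 -0.0186  0.075 ] r 0.030182981044179116 rel ang -0.38495220383273876 mod 0.6622453473638589
[-0.005  -0.0265  0.075 ] r 0.026954552050186688 rel ang -1.4790601302631832 mod 0.6153349721300121
[-0.0279 -0.0064  0.075 ] r 0.028607158938331947 rel ang -2.634896555868213 mod 0.5066960977215798
[-0.0214  0.0209  0.075 ] r 0.029940672449393853 rel ang 2.648267584892368 mod 0.5538724824991728
ring [0.4389 0.3124 0.206 ] [-0.0781 -0.0272  0.    ]
0.08269648268056315 0.335710718009215
[0.6439 0.4046 0.206 ] 0.2248057964965434 0.4230167822330352
[0.6638 0.3325 0.206 ] 0.22579454766181722 0.08933224091997038
[0.5699 0.2833 0.206 ] 0.13413019717515706 -0.21836226710958836
```

View pics/nut0.png

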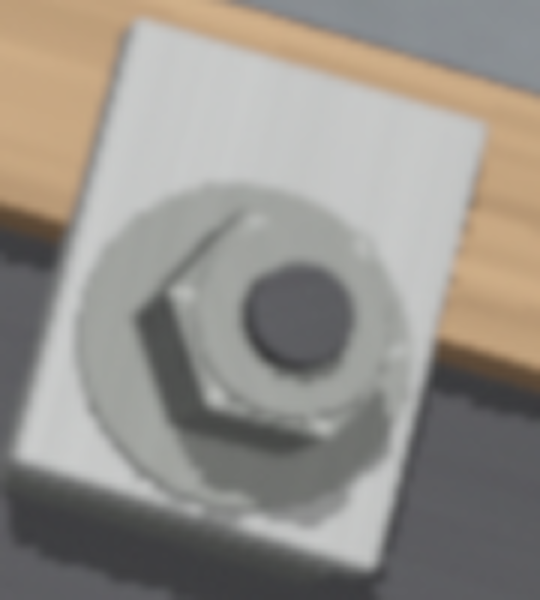

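View pics/snut0.png

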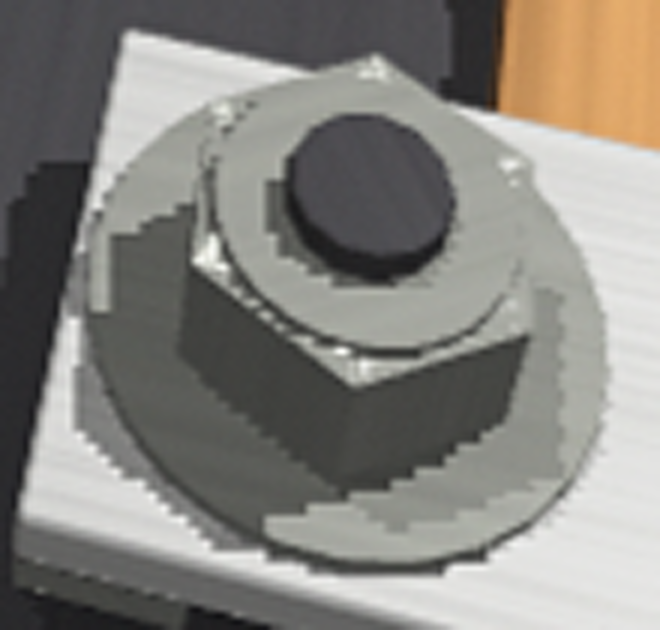

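Run:
```python
from h import *
print(at("side",(483,207),0),at("top",(222,75),0.0))
to([.5104,-.3035,.18],.30)
```

```text
[0.84596039 0.21373308 0.        ] [0.82658711 0.21260377 0.        ]
t 5.05 pos [0.5163 0.3388 0.1768] rpy [ 3.142e+00 -1.000e-03  2.600e-01] F [-0.1  0.4 -5.2] M [-0.05  0.12 -0.03] w 0.019
tool shift cm [-17.07  61.93  -0.32] world yaw change 0.04 j [-0.11  0.44 -0.71  1.52  0.3   1.29 -2.17]
```

Bottle is at x≈0.84, so the path is clear.

>>> drive_tool(
  rows=[
    [1.0,[-0.6,2,-0.3],0],
    [1.0,[-1.0,3.5,0],0],
    [1.0,[-1.0,3.5,0],0],
    [1.0,[-1.0,3.5,0],0],
    [1.0,[-1.0,3.5,0],0],
    [1.0,[-1.0,3.5,0],0],
    [1.0,[-1.0,3.5,0],0],
    [1.0,[-1.0,3.5,0],0],
  ],
)

```text
time_s: 5.85
tool_pos: [0.5094, 0.0613, 0.1773]
ee_rot: [-3.141, 0.003, 0.259]
wrist_force: [1.3, 0.5, -4.4]
width: 0.0191
```

>>> drive_tool(
  rows=[
    [1.0,[-1.0,3.5,0],0],
    [1.0,[-1.0,3.5,0],0],
    [1.0,[-1.0,3.5,0],0],
    [1.0,[-1.0,3.5,0],0],
    [1.0,[-1.0,3.5,0],0],
    [1.0,[-1.0,3.5,0],0],
    [1.0,[-1.0,3.5,0],0],
    [1.0,[-1.0,3.5,0],0],
  ],
)

```text
time_s: 6.65
tool_pos: [0.5039, -0.2292, 0.1772]
ee_rot: [-3.14, 0.003, 0.26]
wrist_force: [0.9, -0.0, -3.4]
width: 0.0192
```

>>> drive_tool(
  rows=[
    [1.0,[-1.0,3.5,0],0],
    [1.0,[-0.5,2.0,0],0],
    [1.0,[0,0,0],-0.04],
    [1.0,[0,0,0],0],
  ],
)

```text
time_s: 7.05
tool_pos: [0.5037, -0.2852, 0.177]
ee_rot: [-3.139, 0.003, 0.299]
wrist_force: [-0.2, 0.9, -4.3]
width: 0.0193
```

Run:
```python
from h import *
to([.5104,-.3035,.13],.30)
```

```text
t 7.05 pos [ 0.5037 -0.2852  0.177 ] rpy [-3.139e+00  3.000e-03  2.990e-01] F [-0.2  0.9 -4.3] M [-0.    0.1  -0.04] w 0.0193
tool shift cm [0.1  1.95 4.7 ] world yaw change 0.001 j [ 0.76  0.3  -0.39  1.64  0.12  1.23 -0.92]
```

>>> drive_tool(
  rows=[
    [1.0,[0.1,1.5,1.0],0],
    [1.0,[0,0.5,2.0],0],
    [1.0,[0,0,1.5],0],
    [1.0,[0,0,0],0],
  ],
)

```text
time_s: 7.45
tool_pos: [0.5101, -0.302, 0.131]
ee_rot: [-3.137, 0.004, 0.3]
wrist_force: [-0.2, 0.7, -4.6]
width: 0.0194
```

Run:
```python
from h import *
to([.5104,-.3035,.13],.30)
cv2.imwrite('pics/top3.png',capture('top')[:,:,::-1]);cv2.imwrite('pics/side3.png',capture('side')[:,:,::-1])
zoom('pics/top3.png',(430,100,640,310),2.8,'pics/t3z.png')
zoom('pics/side3.png',(190,240,540,480),2.2,'pics/s3z.png')
```

```text
t 7.45 pos [ 0.5101 -0.302   0.131 ] rpy [-3.137  0.004  0.3  ] F [-0.2  0.7 -4.6] M [-0.02  0.1   0.03] w 0.0194
tool shift cm [-0.02  0.15  0.1 ] world yaw change -0.0 j [ 0.76  0.37 -0.38  1.65  0.14  1.16 -0.92]
```

View pics/t3z.png

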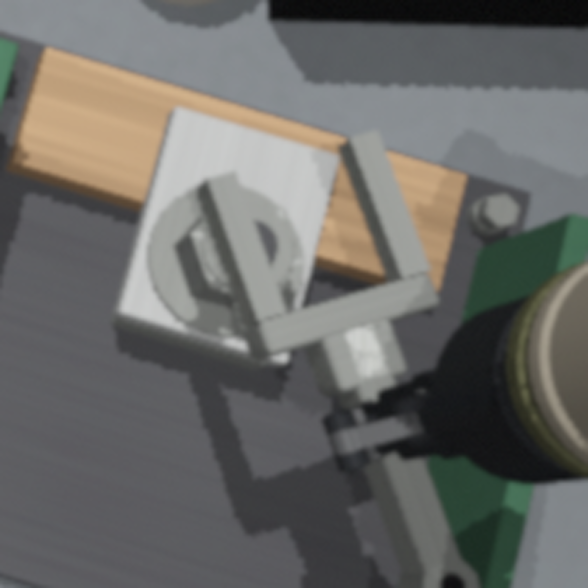

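View pics/s3z.png

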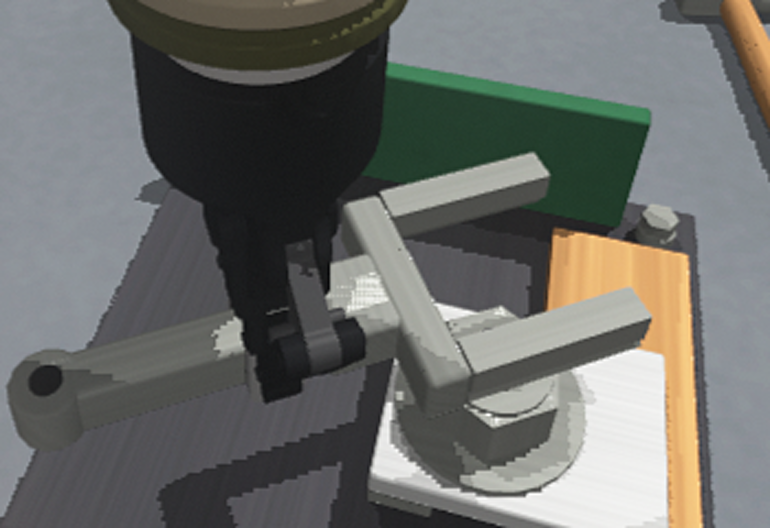

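Run:
```python
from h import *
np.set_printoptions(precision=4,suppress=True)
A=lambda u,v:at("top",(430+u/2.8,100+v/2.8),.158)
l,r=A(221,180),A(362,138); m=(l+r)/2; ring=A(456,580)
bl,br=A(264,350),A(438,300)
print(l,r,np.linalg.norm(l-r),m,ring,"ringtip",np.linalg.norm(m-ring))
d=m-ring; print("yaw",np.arctan2(d[1],d[0]), "perp",np.arctan2(-(r-l)[0]*-1,-(r-l)[1]*1))
e=l-r; print("yaw from tips",np.arctan2(-e[0],e[1])); e=bl-br;print("yaw bridge",np.arctan2(-e[0],e[1]),np.linalg.norm(e))
u=np.array([np.cos(.3),np.sin(.3)])
for k,v in dict(m=m,ring=ring,bl=bl,br=br,tcp=np.array([.5101,-.302])).items():
    w=v[:2]-[.6155,-.271]; print(k,"along",w@u,"lat",w@[-u[1],u[0]])
B=lambda u,v:at("side",(190+u/2.2,240+v/2.2),.158)
for k,c in dict(ring=(46,380),l=(540,163),r=(640,300)).items():
    v=B(*c);w=v[:2]-[.6155,-.271]; print(k,v,"along",w@u,"lat",w@[-u[1],u[0]])
```

```text
[ 0.6302 -0.2236  0.158 ] [ 0.6536 -0.295   0.158 ] 0.07520487454854549 [ 0.6419 -0.2593  0.158 ] [ 0.436  -0.3297  0.158 ] ringtip 0.21763450514585714
yaw 0.32935055423152193 perp 0.31718636197209876
yaw from tips 0.31718636197209876
yaw bridge 0.3012229965726217 0.09091996275479557
m along 0.028688146044028594 lat 0.0033691743071032204
ring along -0.18885262466113678 lat -0.0030176019599016113
bl along -0.05863980779045129 lat 0.04869854021593489
br along -0.058528613015338675 lat -0.04222135454343777
tcp along -0.10985359236034044 lat 0.0015323986192114433
ring [ 0.4333 -0.3264  0.158 ] along -0.19047025468831738 lat 0.0008899444378134905
l [ 0.6335 -0.2227  0.158 ] along 0.031471475814139366 lat 0.040815579549806795
r [ 0.6571 -0.2953  0.158 ] along 0.03253771490498203 lat -0.03545075509473457
```

>>> drive_tool(
  rows=[
    [1.0,[-0.1,0.25,1.0],0.01],
    [1.0,[0,0,1.5],0],
    [1.0,[0,0,1],0],
    [1.0,[0,0,0],0],
  ],
)

```text
time_s: 7.95
tool_pos: [0.5104, -0.3058, 0.097]
ee_rot: [-3.139, 0.002, 0.29]
wrist_force: [-0.6, 0.0, -4.5]
width: 0.0191
```

>>> drive_tool(
  rows=[
    [1.0,[0,0,0.6],0],
    [1.0,[0,0,0.6],0],
    [1.0,[0,0,0.6],0],
    [1.0,[0,0,0],0],
  ],
)

```text
time_s: 8.35
tool_pos: [0.5112, -0.3062, 0.0803]
ee_rot: [-3.141, 0.001, 0.29]
wrist_force: [-0.4, -0.4, -4.8]
width: 0.0196
```

Run:
```python
from h import *
to([.5104,-.3035,.046],.30)
cv2.imwrite('pics/top4.png',capture('top')[:,:,::-1]);cv2.imwrite('pics/side4.png',capture('side')[:,:,::-1])
zoom('pics/top4.png',(430,100,640,310),2.8,'pics/t4z.png')
zoom('pics/side4.png',(190,240,540,480),2.2,'pics/s4z.png')
```

```text
t 8.35 pos [ 0.5112 -0.3062  0.0803] rpy [-3.141e+00  1.000e-03  2.900e-01] F [-0.4 -0.4 -4.8] M [-0.05  0.11  0.01] w 0.0196
tool shift cm [ 0.   -0.28  3.43] world yaw change 0.01 j [ 0.76  0.42 -0.36  1.69  0.17  1.06 -0.94]
```

View pics/t4z.png

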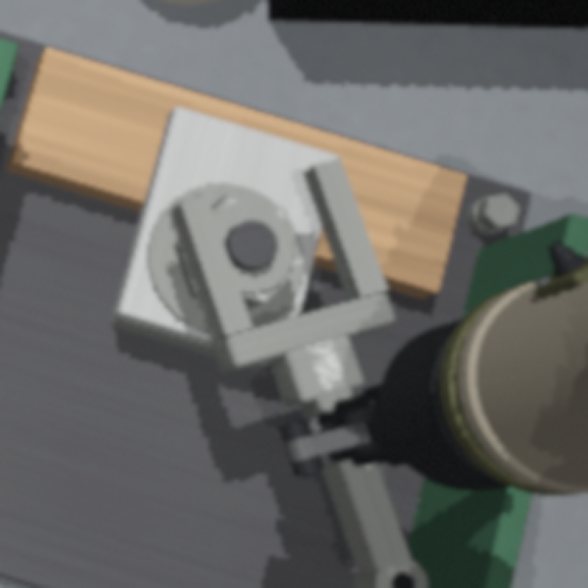

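View pics/s4z.png

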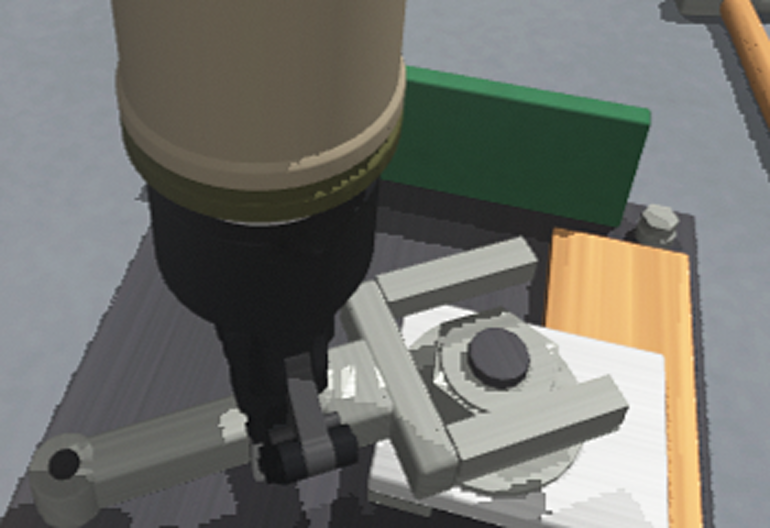

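```bash
cat > m.py <<'E'
from h import *
def meas(z,yaw,top,side,bt=(430,100,2.8),bs=(190,240,2.2)):
    u=np.array([np.cos(yaw),np.sin(yaw)])
    for n,pts,(x,y,s) in(("top",top,bt),("side",side,bs)):
        P={k:at(n,(x+c[0]/s,y+c[1]/s),z)[:2] for k,c in pts.items()}
        if 'l' in P: P['m']=(P['l']+P['r'])/2; e=P['m']-P['ring']; print(n,"yaw",np.arctan2(e[1],e[0]))
        for k,v in P.items():
            w=v-[.6155,-.271]; print(n,k,v.round(4),"along",(w@u).round(4),"lat",(w@[-u[1],u[0]]).round(4))
E
python3 - <<'E'
from m import *
meas(.1075,.3,dict(l=(191,205),r=(321,168),ring=(402,580)),dict(ring=(64,464),l=(529,250),r=(620,392)))
E
```

```text
top yaw 0.31607594337274
top l [ 0.6312 -0.2278] along 0.0277 lat 0.0367
top r [ 0.6533 -0.2983] along 0.0281 lat -0.0373
top ring [ 0.4357 -0.3306] along -0.1894 lat -0.0038
top m [ 0.6423 -0.263 ] along 0.0279 lat -0.0003
side yaw 0.29146185125806323
side ring [ 0.4336 -0.3306] along -0.1914 lat -0.0032
side l [ 0.6344 -0.2305] along 0.03 lat 0.0331
side r [ 0.6573 -0.3034] along 0.0303 lat -0.0433
side m [ 0.6458 -0.267 ] along 0.0302 lat -0.0051
```

>>> drive_tool(
  rows=[
    [1.0,[0,-0.25,0],0],
    [1.0,[0,0,0.6],0],
    [1.0,[0,0,0.6],0],
    [1.0,[0,0,0],0],
  ],
)

```text
time_s: 8.85
tool_pos: [0.5102, -0.3037, 0.0681]
ee_rot: [-3.14, 0.001, 0.29]
wrist_force: [-0.7, 0.1, -4.9]
width: 0.0192
```

>>> drive_tool(
  rows=[
    [1.0,[0,0,0.5],0],
    [1.0,[0,0,0.5],0],
    [1.0,[0,0,0],0],
  ],
)

```text
time_s: 9.15
tool_pos: [0.5104, -0.3038, 0.0584]
ee_rot: [-3.141, 0.001, 0.29]
wrist_force: [0.5, 0.6, -4.7]
width: 0.0189
```

>>> drive_tool(
  rows=[
    [1.0,[0,0,0.4],0],
    [1.0,[0,0,0.4],0],
    [1.0,[0,0,0],0],
  ],
)

```text
time_s: 9.45
tool_pos: [0.5106, -0.3039, 0.0506]
ee_rot: [-3.141, 0.001, 0.29]
wrist_force: [-0.1, 0.3, -4.3]
width: 0.0194
```

>>> drive_tool(
  rows=[
    [1.0,[0,0,0.3],0],
    [1.0,[0,0,0],0],
  ],
)

```text
time_s: 9.65
tool_pos: [0.5108, -0.304, 0.048]
ee_rot: [-3.141, 0.0, 0.29]
wrist_force: [-0.9, -0.5, -4.4]
width: 0.0188
```

Run:
```python
from h import *
to([.5104,-.3035,.046],.30)
cv2.imwrite('pics/side5.png',capture('side')[:,:,::-1])
zoom('pics/side5.png',(190,240,540,480),2.2,'pics/s5z.png')
```

```text
t 9.65 pos [ 0.5108 -0.304   0.048 ] rpy [-3.141  0.     0.29 ] F [-0.9 -0.5 -4.4] M [-0.01  0.1  -0.01] w 0.0188
tool shift cm [-0.03 -0.06  0.2 ] world yaw change 0.01 j [ 0.75  0.46 -0.36  1.72  0.19  1.   -0.96]
```

View pics/s5z.png

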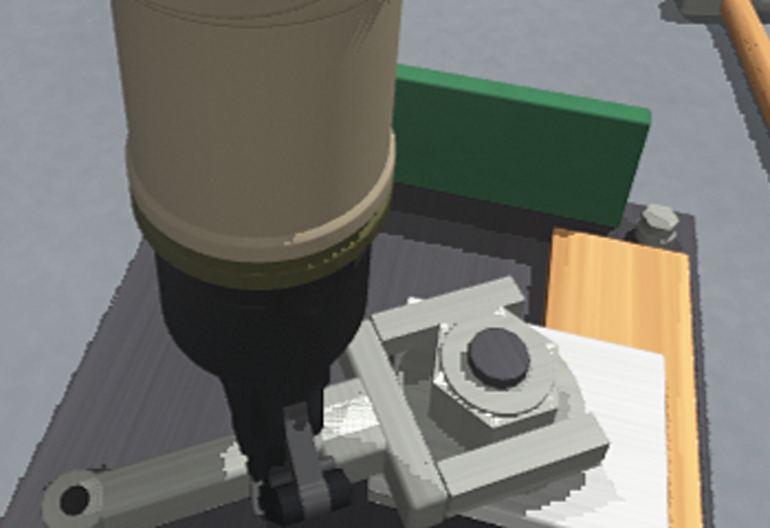

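>>> drive_tool(
  rows=[
    [1.0,[0.05,-1.1,0],0.1],
    [1.0,[0.05,-1.1,0],0.1],
    [1.0,[0.05,-1.1,0],0.1],
    [1.0,[0.05,-1.1,0],0.1],
    [1.0,[0,0,0],0],
  ],
)

```text
time_s: 10.2
tool_pos: [0.5065, -0.2585, 0.0481]
ee_rot: [-3.141, 0.001, -0.11]
wrist_force: [-0.7, 1.4, -5.5]
width: 0.0193
```

```bash
cat >> h.py <<'E'
def swing(rel,r=.11,N=(.6155,-.271),z=.048):
    y=rel-.28; s=read_state(); d=s['tool_pos'][:2]-np.array(N); a=s['ee_rot'][2]
    print("now rel",round(a+.28,3),"r",np.hypot(*d).round(4),"bearing rel",(np.arctan2(-d[1],-d[0])+.28).round(3))
    to([N[0]-r*np.cos(y),N[1]-r*np.sin(y),z],y)
E
python3 - <<'E'
from h import *
swing(.17)
E
```

```text
now rel 0.17 r 0.1097 bearing rel 0.166
t 10.2 pos [ 0.5065 -0.2585  0.0481] rpy [-3.141e+00  1.000e-03 -1.100e-01] F [-0.7  1.4 -5.5] M [0.31 0.26 0.09] w 0.0193
tool shift cm [-0.03  0.05  0.01] world yaw change 0.0 j [ 0.65  0.4  -0.31  1.79  0.14  0.97 -1.4 ]
```

>>> drive_tool(
  rows=[
    [1.0,[0.05,-1.1,0],0.1],
    [1.0,[0.05,-1.1,0],0.1],
    [1.0,[0.05,-1.1,0],0.1],
    [1.0,[0.05,-1.1,0],0.1],
    [1.0,[0,0,0],0],
  ],
)

```text
time_s: 10.7
tool_pos: [0.5199, -0.2173, 0.048]
ee_rot: [-3.142, 0.002, -0.509]
wrist_force: [-1.5, 1.9, -5.2]
width: 0.0191
```

Run:
```python
from h import *
swing(-.23)
cv2.imwrite('pics/side6.png',capture('side')[:,:,::-1])
zoom('pics/side6.png',(190,240,540,480),2.2,'pics/s6z.png')
```

```text
now rel -0.229 r 0.1097 bearing rel -0.232
t 10.7 pos [ 0.5199 -0.2173  0.048 ] rpy [-3.142e+00  2.000e-03 -5.090e-01] F [-1.5  1.9 -5.2] M [0.43 0.51 0.  ] w 0.0191
tool shift cm [-0.03  0.02  0.  ] world yaw change -0.001 j [ 0.53  0.39 -0.26  1.81  0.12  0.96 -1.85]
```

View pics/s6z.png

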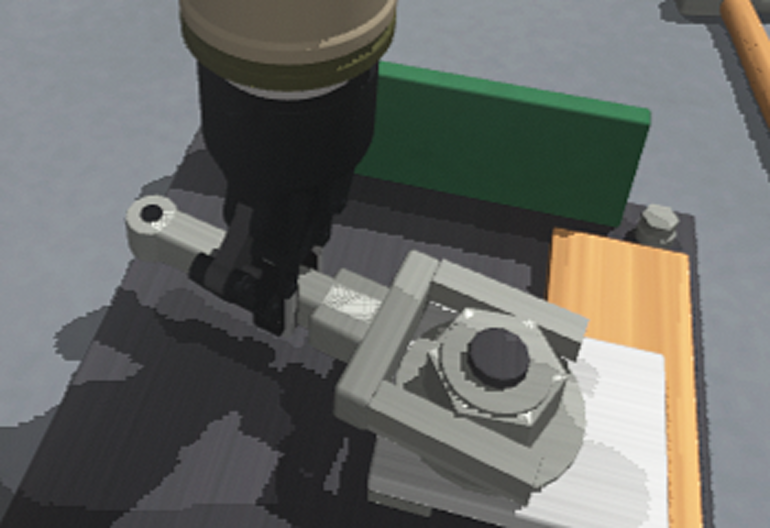

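>>> drive_tool(
  rows=[
    [1.0,[0.05,-1.1,0],0.1],
    [1.0,[0.05,-1.1,0],0.1],
    [1.0,[0.05,-1.1,0],0.1],
    [1.0,[0.05,-1.1,0],0.1],
    [1.0,[0.03,-0.88,0],0.08],
    [1.0,[0,0,0],0],
  ],
)

```text
time_s: 11.35
tool_pos: [0.5556, -0.1799, 0.048]
ee_rot: [3.141, 0.001, -0.988]
wrist_force: [-2.3, 2.1, -4.6]
width: 0.0189
```

Run:
```python
from h import *
swing(-.71)
cv2.imwrite('pics/side7.png',capture('side')[:,:,::-1])
zoom('pics/side7.png',(190,240,540,480),2.2,'pics/s7z.png')
```

```text
now rel -0.708 r 0.109 bearing rel -0.709
t 11.35 pos [ 0.5556 -0.1799  0.048 ] rpy [ 3.141e+00  1.000e-03 -9.880e-01] F [-2.3  2.1 -4.6] M [ 0.62  0.65 -0.13] w 0.0189
tool shift cm [-0.1  -0.01  0.  ] world yaw change -0.002 j [ 0.39  0.42 -0.19  1.75  0.09  0.98 -2.39]
```

View pics/s7z.png

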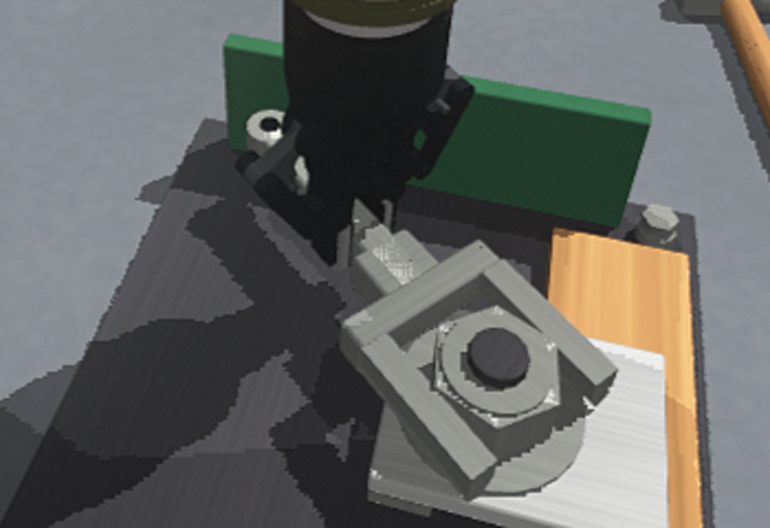

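>>> drive_tool(
  rows=[
    [1.0,[0.05,1.1,0],-0.1],
    [1.0,[0.05,1.1,0],-0.1],
    [1.0,[0,0,-0.5],0],
    [1.0,[0,0,-1.5],0],
    [1.0,[0,0,-2],0],
    [1.0,[0,0,-2],0],
    [1.0,[0,0,0],0],
  ],
)

```text
time_s: 12.1
tool_pos: [0.5411, -0.1947, 0.1127]
ee_rot: [-3.138, -0.007, -0.791]
wrist_force: [0.5, -0.9, -4.0]
width: 0.0189
```

Run:
```python
from h import *
swing(.58,z=.108)
cv2.imwrite('pics/side8.png',capture('side')[:,:,::-1])
zoom('pics/side8.png',(190,240,540,480),2.2,'pics/s8z.png')
```

```text
now rel -0.511 r 0.1066 bearing rel -0.518
t 12.1 pos [ 0.5411 -0.1947  0.1127] rpy [-3.138 -0.007 -0.791] F [ 0.5 -0.9 -4. ] M [ 0.01 -0.05 -0.01] w 0.0189
tool shift cm [5.58 9.83 0.47] world yaw change 1.091 j [ 0.46  0.32 -0.23  1.73  0.08  1.08 -2.16]
```

View pics/s8z.png

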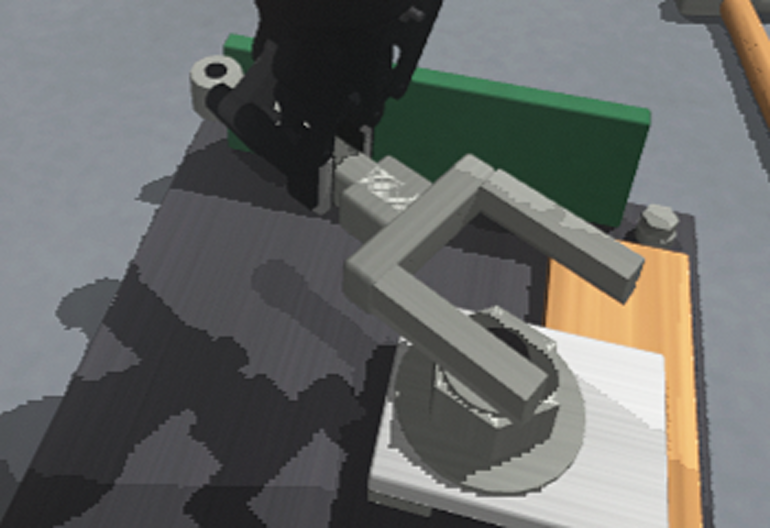

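>>> drive_tool(
  rows=[
    [1.0,[0.0,1.1,0],-0.1],
    [1.0,[0.0,1.1,0],-0.1],
    [1.0,[0.0,1.1,0],-0.1],
    [1.0,[0.0,1.1,0],-0.1],
    [1.0,[0.0,1.1,0],-0.1],
    [1.0,[0,1.1,0],-0.1],
  ],
)

```text
time_s: 12.75
tool_pos: [0.5043, -0.25, 0.1075]
ee_rot: [-3.141, 0.001, -0.187]
wrist_force: [-0.1, 0.0, -3.9]
width: 0.019
```

>>> drive_tool(
  rows=[
    [1.0,[0.05,1.1,0],-0.1],
    [1.0,[0.05,1.1,0],-0.1],
    [1.0,[0.05,1.1,0],-0.1],
    [1.0,[0.05,1.1,0],-0.1],
    [1.0,[0.05,1.0,0],-0.09],
    [1.0,[0,0,0],0],
  ],
)

```text
time_s: 13.35
tool_pos: [0.5072, -0.3046, 0.1074]
ee_rot: [-3.141, 0.001, 0.299]
wrist_force: [-0.7, 0.2, -4.9]
width: 0.0191
```

Run:
```python
from h import *
swing(.57,z=.09)
```

```text
now rel 0.579 r 0.1134 bearing rel 0.581
t 13.35 pos [ 0.5072 -0.3046  0.1074] rpy [-3.141e+00  1.000e-03  2.990e-01] F [-0.7  0.2 -4.9] M [ 0.01  0.07 -0.  ] w 0.0191
tool shift cm [ 0.34 -0.12  1.74] world yaw change -0.009 j [ 0.73  0.38 -0.32  1.68  0.13  1.1  -0.91]
```

>>> drive_tool(
  rows=[
    [1.0,[0.35,0.03,0.5],0.01],
    [1.0,[0,0,1.2],0],
    [1.0,[0,0,1],0],
    [1.0,[0,0,0],0],
  ],
)

```text
time_s: 13.75
tool_pos: [0.5099, -0.3014, 0.0789]
ee_rot: [-3.139, 0.003, 0.29]
wrist_force: [0.9, -0.3, -4.3]
width: 0.0193
```

Run:
```python
from h import *
swing(.57,z=.048)
for n in('top','side'): cv2.imwrite(f'pics/{n}9.png',capture(n)[:,:,::-1])
zoom('pics/side9.png',(190,240,540,480),2.2,'pics/s9z.png')
zoom('pics/top9.png',(430,100,640,310),2.8,'pics/t9z.png')
```

```text
now rel 0.57 r 0.1099 bearing rel 0.56
t 13.75 pos [ 0.5099 -0.3014  0.0789] rpy [-3.139e+00  3.000e-03  2.900e-01] F [ 0.9 -0.3 -4.3] M [-0.04  0.16  0.01] w 0.0193
tool shift cm [-0.01  0.11  3.09] world yaw change 0.0 j [ 0.72  0.41 -0.32  1.7   0.14  1.05 -0.93]
```

View pics/s9z.png

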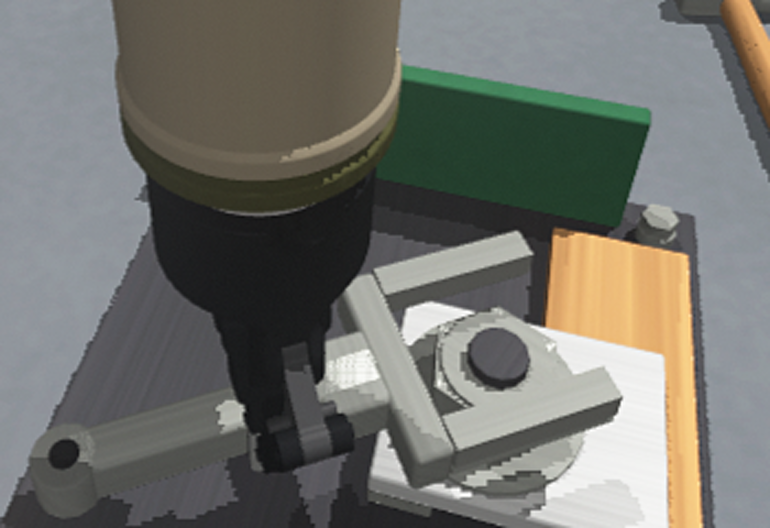

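View pics/t9z.png

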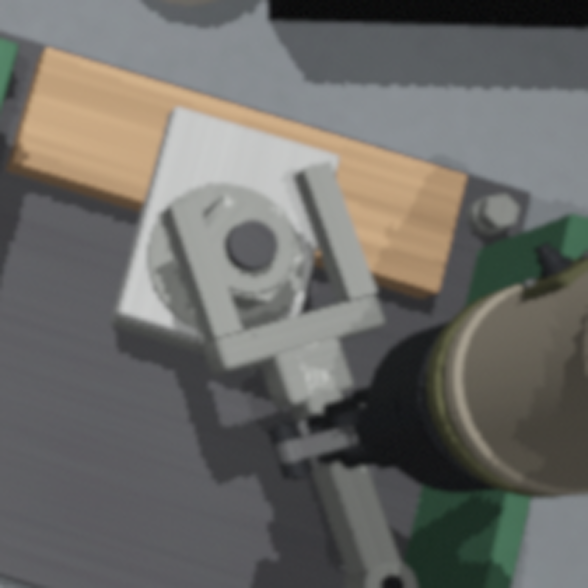

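>>> drive_tool(
  rows=[
    [1.0,[0,0.25,0],0],
    [1.0,[0,0,0.6],0],
    [1.0,[0,0,0.6],0],
    [1.0,[0,0,0],0],
  ],
)

```text
time_s: 14.25
tool_pos: [0.5112, -0.3046, 0.0682]
ee_rot: [-3.14, 0.001, 0.29]
wrist_force: [-0.9, 0.6, -5.1]
width: 0.0189
```

>>> drive_tool(
  rows=[
    [1.0,[0,0,0.5],0],
    [1.0,[0,0,0.5],0],
    [1.0,[0,0,0],0],
  ],
)

```text
time_s: 14.55
tool_pos: [0.5121, -0.3045, 0.0591]
ee_rot: [-3.141, -0.0, 0.29]
wrist_force: [-1.0, 1.4, 0.1]
width: 0.019
```

>>> drive_tool(
  rows=[
    [1.0,[0,0,0.4],0],
    [1.0,[0,0,0.4],0],
    [1.0,[0,0,0],0],
  ],
)

```text
time_s: 14.85
tool_pos: [0.5115, -0.304, 0.0502]
ee_rot: [-3.14, 0.001, 0.291]
wrist_force: [0.5, 2.1, -3.7]
width: 0.0187
```

Run:
```python
from h import *
swing(.57,z=.048)
cv2.imwrite('pics/side10.png',capture('side')[:,:,::-1])
zoom('pics/side10.png',(190,240,540,480),2.2,'pics/s10z.png')
```

```text
now rel 0.571 r 0.1091 bearing rel 0.587
t 14.85 pos [ 0.5115 -0.304   0.0502] rpy [-3.14e+00  1.00e-03  2.91e-01] F [ 0.5  2.1 -3.7] M [ 0.6  -0.07  0.29] w 0.0187
tool shift cm [-0.09 -0.19  0.22] world yaw change -0.001 j [ 0.71  0.45 -0.31  1.72  0.16  1.   -0.94]
```

View pics/s10z.png

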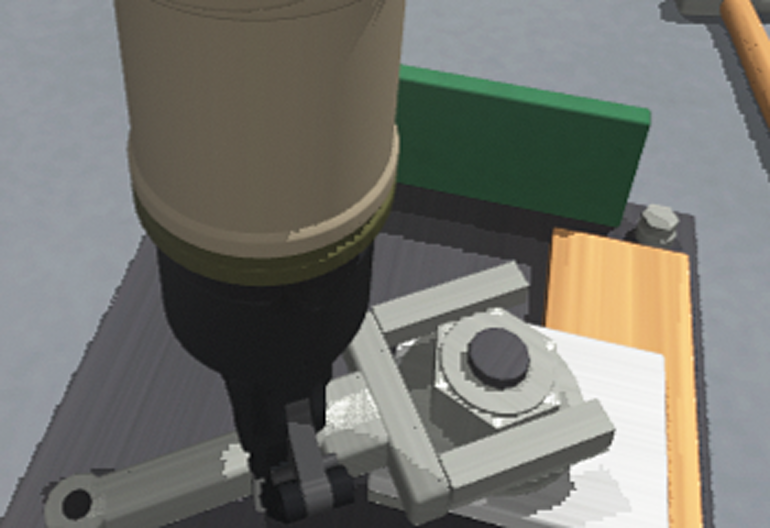

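>>> drive_tool(
  rows=[
    [1.0,[0,0,0.2],0],
    [1.0,[0.05,-1.1,0],0.1],
    [1.0,[0.05,-1.1,0],0.1],
    [1.0,[0.05,-1.1,0],0.1],
    [1.0,[0.05,-1.1,0],0.1],
    [1.0,[0,0,0],0],
  ],
)

```text
time_s: 15.5
tool_pos: [0.5065, -0.2587, 0.0483]
ee_rot: [-3.14, 0.004, -0.111]
wrist_force: [-2.1, 4.8, -4.7]
width: 0.0188
```

Run:
```python
from h import *
swing(.17,z=.048)
cv2.imwrite('pics/side11.png',capture('side')[:,:,::-1])
zoom('pics/side11.png',(190,240,540,480),2.2,'pics/s11z.png')
```

```text
now rel 0.169 r 0.1097 bearing rel 0.168
t 15.5 pos [ 0.5065 -0.2587  0.0483] rpy [-3.14   0.004 -0.111] F [-2.1  4.8 -4.7] M [1.01 0.59 0.57] w 0.0188
tool shift cm [-0.03  0.03  0.03] world yaw change 0.001 j [ 0.61  0.4  -0.26  1.79  0.12  0.97 -1.38]
```

View pics/s11z.png

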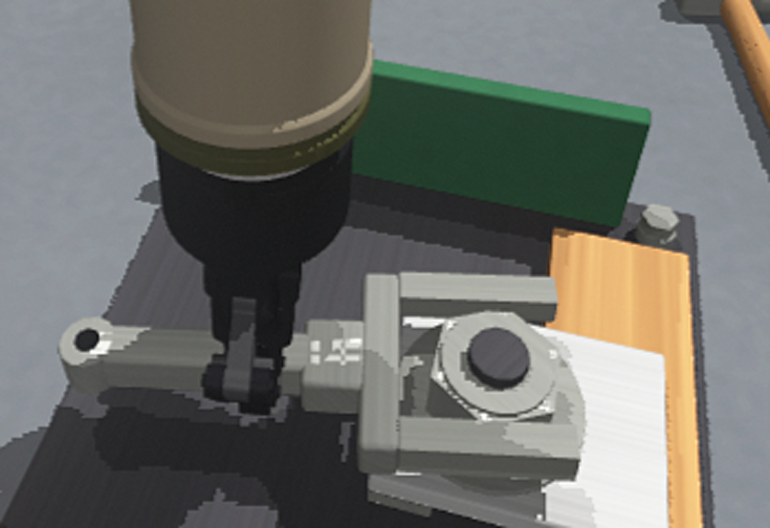

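>>> drive_tool(
  rows=[
    [1.0,[0.05,-1.1,0],0.1],
    [1.0,[0.05,-1.1,0],0.1],
    [1.0,[0.05,-1.1,0],0.1],
    [1.0,[0.05,-1.1,0],0.1],
    [1.0,[0,0,0],0],
  ],
)

```text
time_s: 16.05
tool_pos: [0.5201, -0.2172, 0.0484]
ee_rot: [3.141, 0.003, -0.511]
wrist_force: [-2.1, 4.6, -5.1]
width: 0.0188
```

Run:
```python
from h import *
swing(-.23,z=.048)
cv2.imwrite('pics/side12.png',capture('side')[:,:,::-1])
zoom('pics/side12.png',(190,240,540,480),2.2,'pics/s12z.png')
```

```text
now rel -0.231 r 0.1095 bearing rel -0.234
t 16.05 pos [ 0.5201 -0.2172  0.0484] rpy [ 3.141e+00  3.000e-03 -5.110e-01] F [-2.1  4.6 -5.1] M [0.92 0.74 0.33] w 0.0188
tool shift cm [-0.05  0.04  0.04] world yaw change 0.001 j [ 0.49  0.38 -0.21  1.81  0.1   0.96 -1.84]
```

View pics/s12z.png

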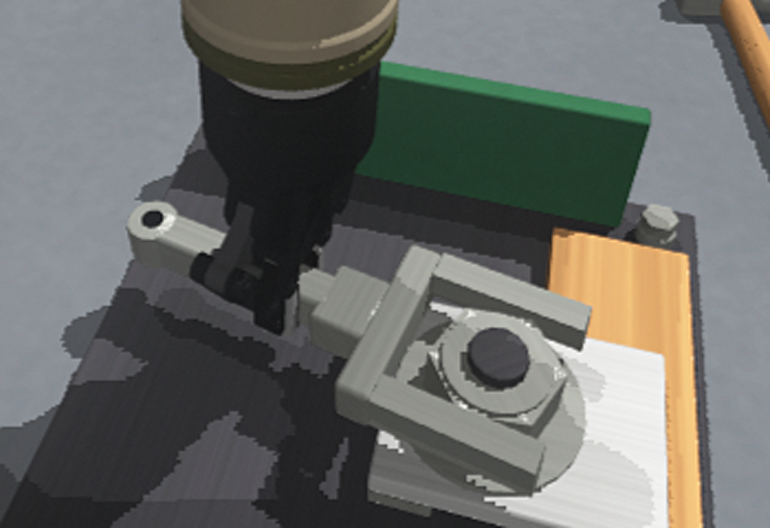

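>>> drive_tool(
  rows=[
    [1.0,[0.05,-1.1,0],0.1],
    [1.0,[0.05,-1.1,0],0.1],
    [1.0,[0.05,-1.1,0],0.1],
    [1.0,[0,0,0],0],
  ],
)

```text
time_s: 16.5
tool_pos: [0.5408, -0.1919, 0.0486]
ee_rot: [3.141, 0.002, -0.811]
wrist_force: [-2.5, 3.4, -6.4]
width: 0.0188
```

>>> drive_tool(
  rows=[
    [1.0,[0.02,-0.55,0],0.05],
    [1.0,[0,0,0],0],
  ],
)

```text
time_s: 16.7
tool_pos: [0.5446, -0.1892, 0.0487]
ee_rot: [3.141, 0.001, -0.858]
wrist_force: [-0.3, 4.9, -6.9]
width: 0.0189
```

>>> drive_tool(
  rows=[
    [1.0,[0.02,-0.44,0],0.04],
    [1.0,[0,0,0],0],
  ],
)

```text
time_s: 16.9
tool_pos: [0.548, -0.1866, 0.0488]
ee_rot: [3.141, 0.001, -0.898]
wrist_force: [-2.2, 5.6, -6.6]
width: 0.0188
```

Run:
```python
from h import *
swing(-.65,z=.048)
cv2.imwrite('pics/side13.png',capture('side')[:,:,::-1])
zoom('pics/side13.png',(190,240,540,480),2.2,'pics/s13z.png')
```

```text
now rel -0.618 r 0.1081 bearing rel -0.616
t 16.9 pos [ 0.548  -0.1866  0.0488] rpy [ 3.141e+00  1.000e-03 -8.980e-01] F [-2.2  5.6 -6.6] M [1.41 0.42 0.31] w 0.0188
tool shift cm [-0.19 -0.37  0.08] world yaw change -0.032 j [ 0.38  0.41 -0.16  1.77  0.07  0.97 -2.28]
```

View pics/s13z.png

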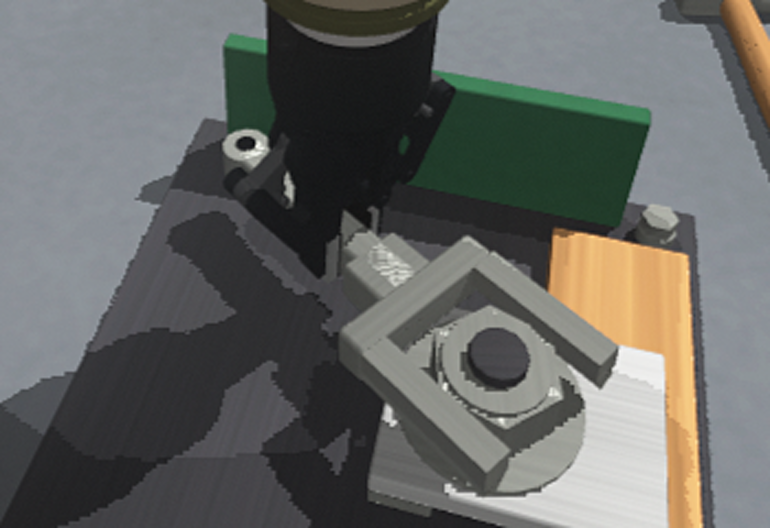

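>>> drive_tool(
  rows=[
    [1.0,[-0.1,-0.44,0],0.04],
    [1.0,[0,0,0],0],
  ],
)

```text
time_s: 17.15
tool_pos: [0.5513, -0.184, 0.0491]
ee_rot: [3.141, -0.0, -0.939]
wrist_force: [1.7, 2.9, -7.7]
width: 0.019
```

>>> drive_tool(
  rows=[
    [1.0,[0.0,-0.44,0],0.04],
    [1.0,[0,0,0],0],
  ],
)

```text
time_s: 17.35
tool_pos: [0.5549, -0.1815, 0.0491]
ee_rot: [3.141, -0.0, -0.979]
wrist_force: [2.6, 1.7, -8.3]
width: 0.019
```

Run:
```python
from h import *
swing(-.74,z=.048)
cv2.imwrite('pics/side14.png',capture('side')[:,:,::-1])
zoom('pics/side14.png',(190,240,540,480),2.2,'pics/s14z.png')
```

```text
now rel -0.699 r 0.1081 bearing rel -0.696
t 17.35 pos [ 0.5549 -0.1815  0.0491] rpy [ 3.141 -0.    -0.979] F [ 2.6  1.7 -8.3] M [ 0.78 -0.17  0.35] w 0.019
tool shift cm [-0.18 -0.49  0.11] world yaw change -0.041 j [ 0.36  0.41 -0.14  1.76  0.07  0.97 -2.36]
```

View pics/s14z.png

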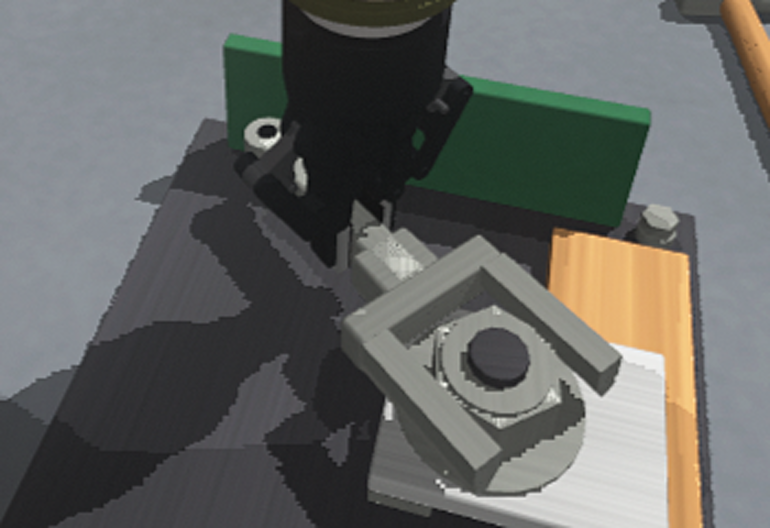

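Run:
```python
from h import *
ims=[]
for i in (7,13,14):
    im=cv2.imread(f'pics/side{i}.png')[365:465,360:470]
    ims.append(cv2.resize(im,None,fx=7,fy=7,interpolation=cv2.INTER_CUBIC)[:560])
    cv2.imwrite(f'pics/n{i}.png',ims[-1])
```

```text
(no output)
```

View pics/n7.png

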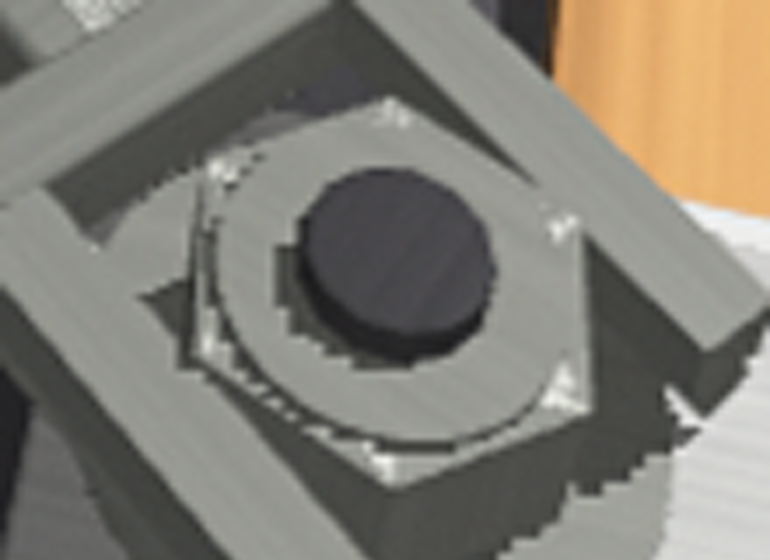

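View pics/n13.png

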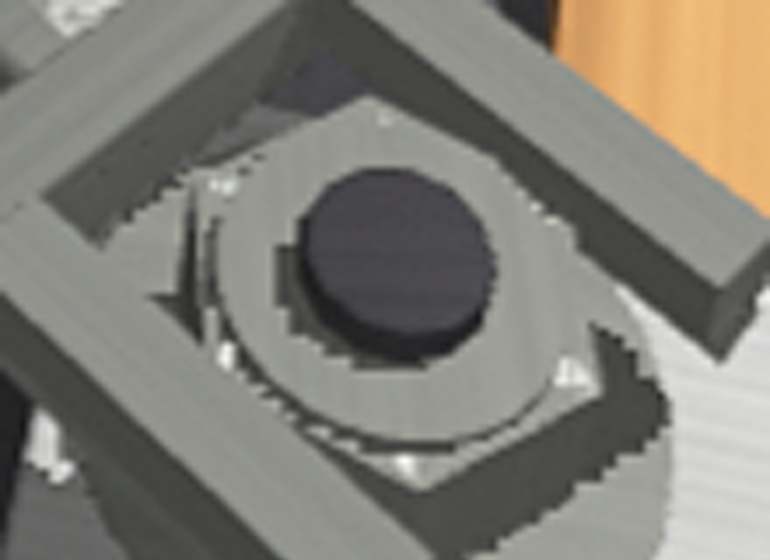

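View pics/n14.png

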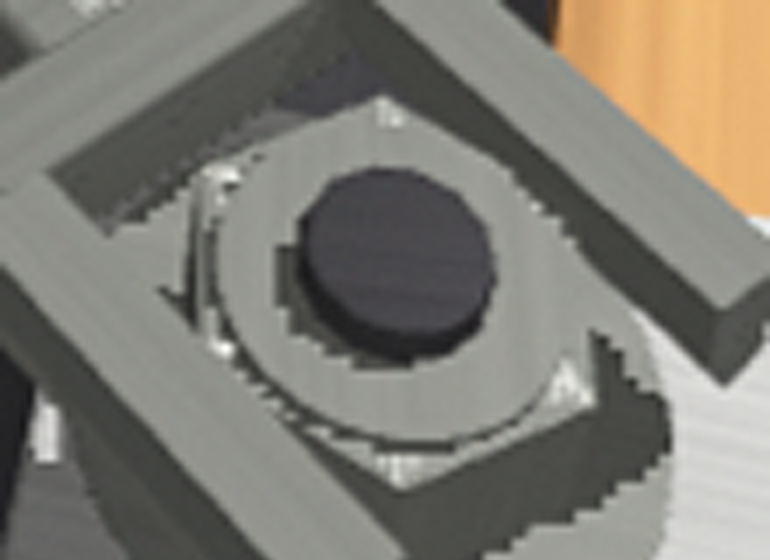

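Run:
```python
from h import *
f=lambda u,v,z:at("side",(360+u/7,365+v/7),z)
s=f(397,247,.086); print(s)
for nm,cs in dict(s7=[(397,490),(592,410),(392,97),(195,360)],s13=[(423,492),(605,393),(368,97)],s14=[(402,492),(597,405),(382,97)]).items():
    for c in cs:
        p=f(*c,.0735)-s; a=np.arctan2(p[1],p[0])+.28; print(nm,np.hypot(p[0],p[1]).round(4),"q=",((.68-a)%(np.pi/3)).round(3))
```

```text
[ 0.61571451 -0.27055735  0.086     ]
s7 0.0293 q= 1.047
s7 0.0313 q= 1.002
s7 0.0346 q= 0.078
s7 0.0303 q= 0.083
s13 0.0295 q= 0.927
s13 0.0321 q= 0.894
s13 0.0341 q= 1.019
s14 0.0296 q= 1.025
s14 0.0317 q= 0.967
s14 0.0343 q= 0.034
```

>>> drive_tool(
  rows=[
    [1.0,[-0.1,-0.35,0],0.03],
    [1.0,[0,0,0],0],
  ],
)

```text
time_s: 17.6
tool_pos: [0.557, -0.1792, 0.0492]
ee_rot: [3.141, -0.001, -1.009]
wrist_force: [1.1, -0.7, -8.3]
width: 0.0188
```

>>> drive_tool(
  rows=[
    [1.0,[0,-0.25,0],0.02],
    [1.0,[0,0,0],0],
  ],
)

```text
time_s: 17.8
tool_pos: [0.559, -0.1782, 0.0492]
ee_rot: [3.14, -0.001, -1.031]
wrist_force: [-0.6, -4.1, -7.6]
width: 0.0188
```

Run:
```python
from h import *
swing(-.74,z=.048)
cv2.imwrite('pics/side15.png',capture('side')[:,:,::-1])
im=cv2.imread('pics/side15.png')[365:445,360:470]
cv2.imwrite('pics/n15.png',cv2.resize(im,None,fx=7,fy=7,interpolation=cv2.INTER_CUBIC))
```

```text
now rel -0.751 r 0.1087 bearing rel -0.744
t 17.8 pos [ 0.559  -0.1782  0.0492] rpy [ 3.140e+00 -1.000e-03 -1.031e+00] F [-0.6 -4.1 -7.6] M [-0.63  0.48  0.59] w 0.0188
tool shift cm [-0.13  0.04  0.12] world yaw change 0.011 j [ 0.34  0.42 -0.14  1.75  0.07  0.98 -2.42]
```

View pics/n15.png

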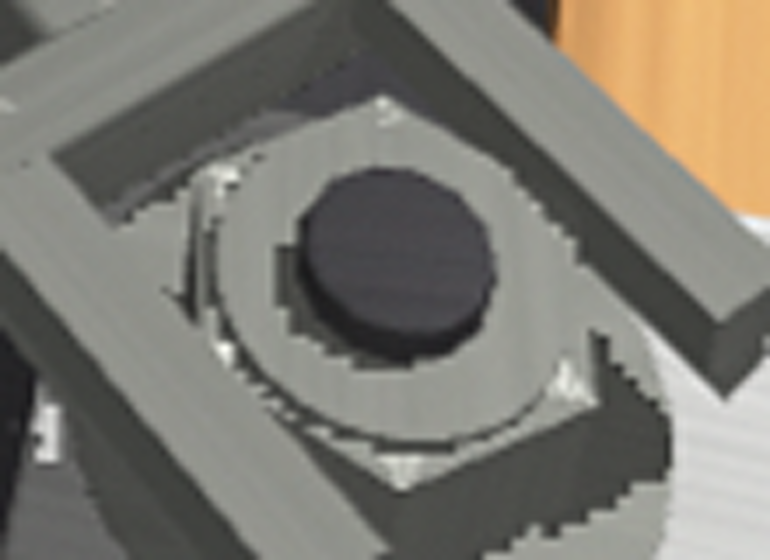

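>>> drive_tool(
  rows=[
    [1.0,[0,1.1,0],-0.1],
    [1.0,[0,0.9,0],-0.08],
    [1.0,[0,0,-0.5],0],
    [1.0,[0,0,-1.0],0],
    [1.0,[0,0,-2],0],
    [1.0,[0,0,-2],0],
    [1.0,[0,0,-2],0],
    [1.0,[0,0,0],0],
  ],
)

```text
time_s: 18.65
tool_pos: [0.5454, -0.188, 0.1284]
ee_rot: [-3.138, -0.006, -0.852]
wrist_force: [0.4, 0.0, -3.8]
width: 0.0192
```

Run:
```python
from h import *
swing(-.51,z=.2)
for n in('top','side'): cv2.imwrite(f'pics/{n}16.png',capture(n)[:,:,::-1])
zoom('pics/side16.png',(190,200,540,460),2.2,'pics/s16z.png')
```

```text
now rel -0.572 r 0.1086 bearing rel -0.59
t 18.65 pos [ 0.5454 -0.188   0.1284] rpy [-3.138 -0.006 -0.852] F [ 0.4  0.  -3.8] M [ 0.04 -0.01  0.02] w 0.0192
tool shift cm [-0.12  0.88 -7.16] world yaw change 0.062 j [ 0.4   0.31 -0.17  1.72  0.06  1.11 -2.21]
```

View pics/s16z.png

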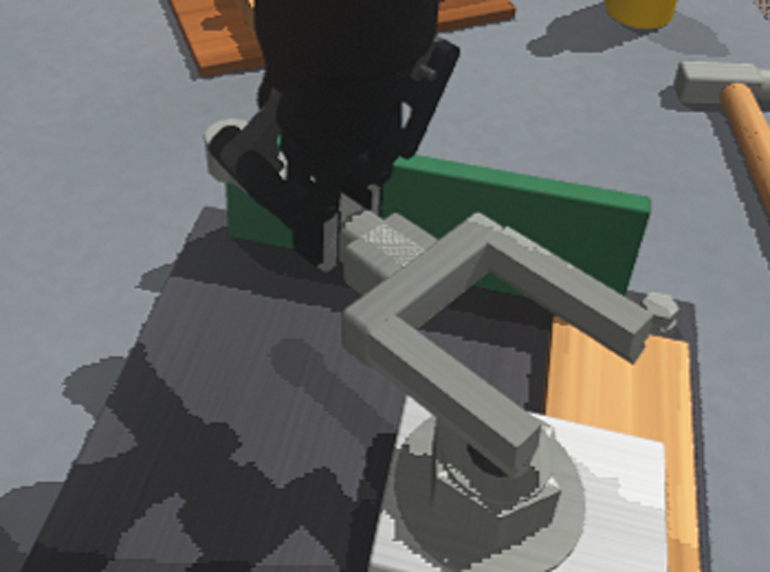

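View pics/top16.png

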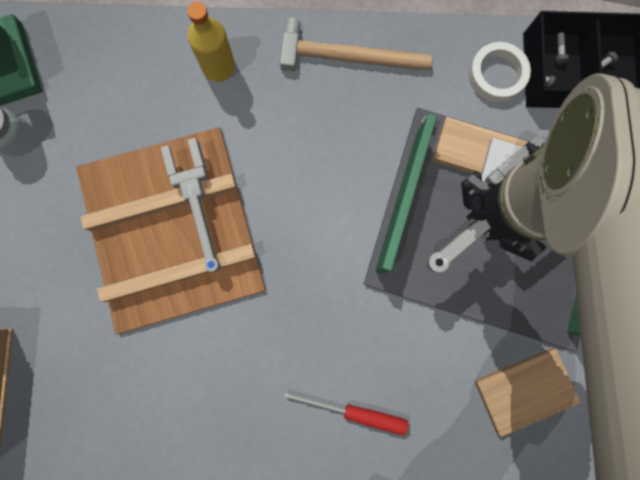

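>>> drive_tool(
  rows=[
    [1.0,[0,0,-3],0],
    [1.0,[0,0,-3],0],
    [1.0,[-1,0,0],-0.1],
    [1.0,[-1,0,0],-0.14],
    [1.0,[-1,0,0],-0.14],
    [1.0,[-1,0,0],-0.14],
    [1.0,[-1,0,0],-0.14],
    [1.0,[0,0,0],-0.14],
  ],
)

```text
time_s: 19.55
tool_pos: [0.5009, -0.1594, 0.183]
ee_rot: [-3.141, 0.002, -0.045]
wrist_force: [0.2, -0.3, -4.4]
width: 0.0192
```

>>> drive_tool(
  rows=[
    [1.0,[0,0,0],-0.14],
    [1.0,[0,0,0],-0.14],
    [1.0,[0,0,0],-0.04],
    [1.0,[0,0,0],0],
  ],
)

```text
time_s: 19.95
tool_pos: [0.5018, -0.1598, 0.1832]
ee_rot: [-3.141, 0.001, 0.27]
wrist_force: [-1.8, -0.1, -4.1]
width: 0.0192
```

Run:
```python
from h import *
to([.515,.3395,.18],.27)
```

```text
t 19.95 pos [ 0.5018 -0.1598  0.1832] rpy [-3.141e+00  1.000e-03  2.700e-01] F [-1.8 -0.1 -4.1] M [ 0.01  0.07 -0.01] w 0.0192
tool shift cm [ 14.58 -47.78   0.32] world yaw change 0.0 j [ 0.48  0.17 -0.29  1.77  0.05  1.21 -1.12]
```

>>> drive_tool(
  rows=[
    [1.0,[0.6,-2,0],0],
    [1.0,[1.0,-3.4,0],0],
    [1.0,[1.0,-3.4,0],0],
    [1.0,[1.0,-3.4,0],0],
    [1.0,[1.0,-3.4,0],0],
    [1.0,[1.0,-3.4,0],0],
    [1.0,[1.0,-3.4,0],0],
    [1.0,[1.0,-3.4,0],0],
  ],
)

```text
time_s: 20.75
tool_pos: [0.5063, 0.1103, 0.1837]
ee_rot: [-3.142, 0.001, 0.267]
wrist_force: [1.0, 0.1, -2.9]
width: 0.0189
```

>>> drive_tool(
  rows=[
    [1.0,[1.0,-3.4,0],0],
    [1.0,[1.0,-3.4,0],0],
    [1.0,[1.0,-3.4,0],0],
    [1.0,[1.0,-3.4,0],0],
    [1.0,[1.0,-3.4,0],0],
    [1.0,[1,-3.4,0],0],
    [1.0,[0.5,-1.5,0],0],
    [1.0,[0,0,0],0],
  ],
)

```text
time_s: 21.55
tool_pos: [0.5097, 0.34, 0.1833]
ee_rot: [-3.14, 0.002, 0.272]
wrist_force: [-0.5, 0.0, -4.5]
width: 0.0191
```

Run:
```python
from h import *
to([.515,.3395,.07],.27)
```

```text
t 21.55 pos [0.5097 0.34   0.1833] rpy [-3.14e+00  2.00e-03  2.72e-01] F [-0.5  0.  -4.5] M [-0.05  0.12 -0.06] w 0.0191
tool shift cm [ 0.5   0.19 11.33] world yaw change -0.002 j [-0.19  0.4  -0.6   1.53  0.23  1.28 -2.12]
```

>>> drive_tool(
  rows=[
    [1.0,[0.5,0.2,2],0],
    [1.0,[0,0,4],0],
    [1.0,[0,0,3],0],
    [1.0,[0,0,2],0],
    [1.0,[0,0,0],0],
  ],
)

```text
time_s: 22.05
tool_pos: [0.5151, 0.3336, 0.0707]
ee_rot: [3.139, 0.006, 0.267]
wrist_force: [-0.7, -0.9, -3.8]
width: 0.019
```

Run:
```python
from h import *
to([.515,.3395,.037],.27)
for n in('top','side'): cv2.imwrite(f'pics/{n}17.png',capture(n)[:,:,::-1])
zoom('pics/side17.png',(230,60,450,240),3.5,'pics/s17z.png')
```

```text
t 22.05 pos [0.5151 0.3336 0.0707] rpy [3.139 0.006 0.267] F [-0.7 -0.9 -3.8] M [-0.03  0.17 -0.03] w 0.019
tool shift cm [ 0.14 -0.57  3.37] world yaw change 0.003 j [-0.21  0.51 -0.57  1.64  0.3   1.09 -2.16]
```

View pics/s17z.png

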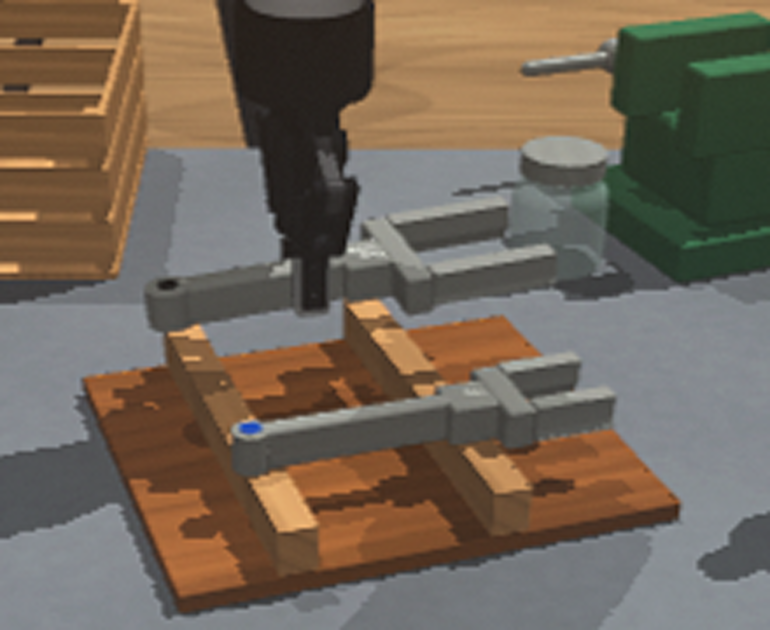

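View pics/top17.png

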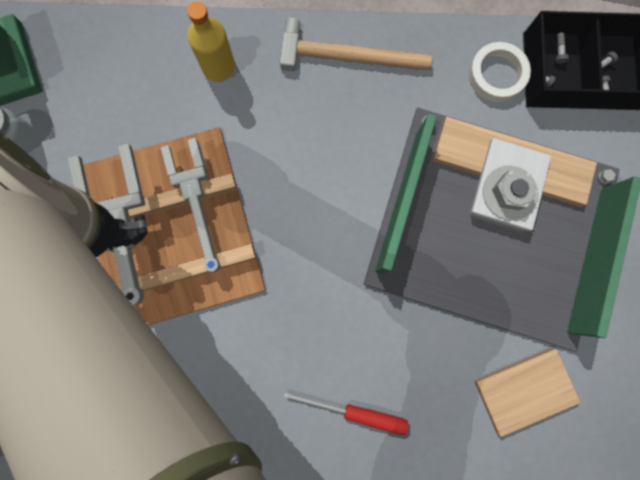

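>>> drive_tool(
  rows=[
    [1.0,[0.1,-0.4,1.0],0],
    [1.0,[0,0,1.0],0],
    [1.0,[0,0,0.6],0],
    [1.0,[0,0,0.3],0],
    [1.0,[0,0,0],0],
  ],
)

```text
time_s: 22.65
tool_pos: [0.5161, 0.3405, 0.0447]
ee_rot: [3.141, 0.001, 0.27]
wrist_force: [-0.4, 0.3, -4.2]
width: 0.019
```

>>> drive_tool(
  rows=[
    [1.0,[0,0,0.3],0],
    [1.0,[0,0,0],0],
  ],
)

```text
time_s: 22.85
tool_pos: [0.5163, 0.3407, 0.0422]
ee_rot: [3.141, -0.0, 0.27]
wrist_force: [-1.0, 0.0, -4.7]
width: 0.0187
```

Run:
```python
from h import *
to([.515,.3395,.037],.27)
```

```text
t 22.85 pos [0.5163 0.3407 0.0422] rpy [ 3.141 -0.     0.27 ] F [-1.   0.  -4.7] M [-0.02  0.07  0.02] w 0.0187
tool shift cm [-0.16  0.08  0.52] world yaw change 0.0 j [-0.23  0.55 -0.56  1.65  0.33  1.04 -2.19]
```

>>> drive_tool(
  rows=[
    [1.0,[-0.1,0,0.3],0],
    [1.0,[0,0,0],0],
  ],
)

```text
time_s: 23.05
tool_pos: [0.5164, 0.3408, 0.0402]
ee_rot: [-3.141, -0.002, 0.269]
wrist_force: [3.0, 0.0, 1.5]
width: 0.0188
```

>>> drive_tool(
  rows=[
    [1.0,[0,0,0.2],0],
    [1.0,[0,0,0],0],
  ],
)

```text
time_s: 23.25
tool_pos: [0.5166, 0.341, 0.0382]
ee_rot: [-3.141, -0.003, 0.269]
wrist_force: [5.2, 0.9, 3.8]
width: 0.0191
```

Rails now carry the wrench. Open gradually, then rise.

>>> drive_tool(
  rows=[
    [1.0,[0,0,0.1],0],
    [2.5,[0,0,0],0],
    [4,[0,0,0],0],
    [6,[0,0,0],0],
    [8.5,[0,0,0],0],
    [8.5,[0,0,0],0],
    [8.5,[0,0,0],0],
    [8.5,[0,0,0],0],
  ],
)

```text
time_s: 24.05
tool_pos: [0.5153, 0.3405, 0.0362]
ee_rot: [3.142, 0.0, 0.27]
wrist_force: [-0.2, -0.2, 0.5]
width: 0.0853
```

Run:
```python
from h import *
to([.515,.3395,.15],.27)
```

```text
t 24.05 pos [0.5153 0.3405 0.0362] rpy [3.142 0.    0.27 ] F [-0.2 -0.2  0.5] M [ 0.03 -0.03 -0.03] w 0.0853
tool shift cm [ -0.05   0.09 -11.38] world yaw change 0.0 j [-0.23  0.56 -0.55  1.65  0.33  1.03 -2.19]
```

>>> drive_tool(
  rows=[
    [8.5,[0,0,-1],0],
    [8.5,[0,0,-2],0],
    [8.5,[0,0,-3],0],
    [8.5,[0,0,-4],0],
    [8.5,[0,0,-4],0],
    [8.5,[-2,4,0],0],
    [8.5,[-2,4,0],0],
    [8.5,[-2,4,0],0],
  ],
)

```text
time_s: 24.85
tool_pos: [0.4891, 0.2077, 0.1772]
ee_rot: [3.142, -0.001, 0.27]
wrist_force: [0.9, -0.5, 0.1]
width: 0.0849
```

>>> drive_tool(
  rows=[
    [8.5,[-2,4,0],0],
    [8.5,[-2,4,0],0],
    [8.5,[-1,4,0],0],
    [8.5,[-1,4,0],0],
    [8.5,[-1,3,0],0],
    [8.5,[0,0,0],0],
    [8.5,[0,0,0],0],
    [8.5,[0,0,0],0],
  ],
)

```text
time_s: 25.65
tool_pos: [0.4728, 0.0084, 0.1768]
ee_rot: [-3.142, -0.001, 0.272]
wrist_force: [-0.6, 0.6, 0.4]
width: 0.085
```

Run:
```python
from h import *
s=read_state();print(s['time_s'],s['tool_pos'],abs(s['qd']).max())
for n in('top','side'): cv2.imwrite(f'pics/{n}18.png',capture(n)[:,:,::-1])
zoom('pics/side18.png',(250,130,430,240),4,'pics/s18z.png')
zoom('pics/top18.png',(70,120,270,340),2.7,'pics/t18z.png')
im=cv2.imread('pics/side18.png')[365:445,360:470]
cv2.imwrite('pics/n18.png',cv2.resize(im,None,fx=7,fy=7,interpolation=cv2.INTER_CUBIC))
```

```text
25.65 [0.47279712 0.00842628 0.17677575] 0.007682585869157684
```

View pics/s18z.png

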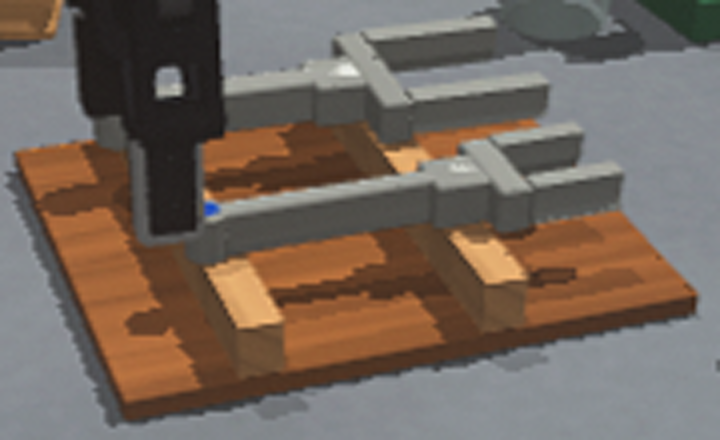

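View pics/t18z.png

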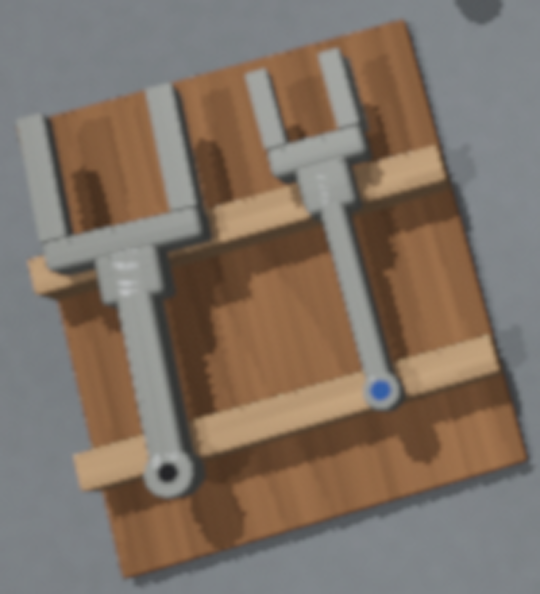

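View pics/n18.png

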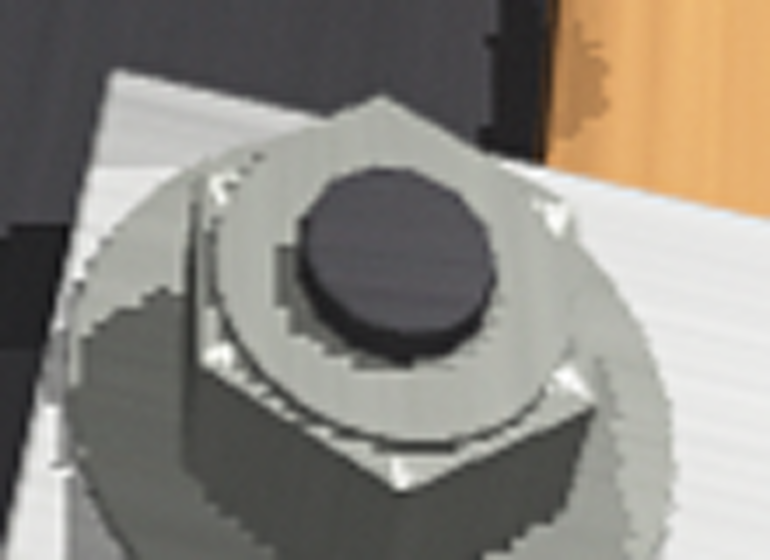

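Wrench is back almost exactly where it lay, flat across both rails (ring at zoom (168,472)). The nut's corner is still at (402,492), so it hasn't moved since it stopped turning.

```bash
python3 -c "
from workcell import *
print(job_done())"
```

```text
the job is handed in; nothing more can be done
None
```

I tightened the nut with the larger wrench in two clockwise strokes, laid the wrench back across both rails, let go, moved the arm clear and handed the job in at about 25.7 s. No verdict is reported on hand-in.

- **Nut:** In the side camera its corners gave about 2.06 of 2.1 rad. It did not turn any further under two last small pushes, and it sat at the same angle in the final picture. That estimate rests on the counted strokes, because a hex nut looks the same every 60 degrees.
- **Wrench:** The final pictures show it flat across both rails, within a few millimetres of where it first lay. By the first measurement that puts its grip point near x 0, y +0.06 in the rack frame. The gripper was open and clear of it.
- **Forces:** The wrist force readings I saw stayed below about 10 N.
- **What disagreed:** The two cameras differed by 2 to 4 mm on how far the wrench head sat to the side, so I used a middle value. On the second fit the jaw rubbed lightly, and the wrench sat slightly tilted during that stroke. The nut still reached its stop.

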